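Change the gas filters: shift the selector, lock the bayonet cartridges home, shift back

ROBOT

A 6-joint arm with a two-finger parallel gripper is mounted at the origin on a cart in front of the work surface, level with it; the furniture and walls round the work are solid. World frame = base frame: x ahead of the robot, y to its left, z up, the work surface at z = 0. Lengths are in m, angles in degrees, forces in N, time in s.
With the tool pointing down it reaches from about 0.3 to 0.775 m from the base axis. Payload 14.6 kg.
Tool frame: the origin (TCP) lies on the centre line of the jaws, within the pads' length; the fingertips stand 8 mm ahead of it and the grasp point (between the pads) lies 11 mm behind it; z points along the fingers, y is the direction in which the jaws open and shut (so a half turn about z gives the same grasp; the last joint's range is limited). The gripper opens to 94 mm and grips with 3 to 60 N. Pads are 16 mm wide; open, the fingers measure 119 mm over their backs; the gripper's body (75 mm by 177 mm) begins 78 mm behind the grasp point.
Start: joints at [64.767, 17.183, 87.147, -0, 75.671, -3.816], TCP at [0.201, 0.512, 0.182] pointing down, gripper open.
Joint ranges: [-173.82, 173.82], [-45.26, 126.66], [13.44, 144.39], [-59.66, 239.66], [0, 175.72], [-146.38, 146.38]. Speed limits (degrees/s): [127.2, 127.2, 147.25, 180, 180, 180].

INTERFACE

Orientations are given as [roll, pitch, yaw] about the fixed x, y, z axes, in that order (R = Rz(yaw) Ry(pitch) Rx(roll)).
In Python, from workcell import bot, viewer, recognise, masks_of, mark_of gives the robot as it stands.
- The arm moves only by the tool apply_moves, never from a script. Its argument "steps" is text: rows parted by semicolons, each of 7 numbers parted by spaces: the closure in counts, from 0 (fully open) to 255 (shut), then the shift along the tool's x, y, z in m, then the turn, a rotation vector about the tool's x, y, z in rad. In form: grip dx dy dz ax ay az; .... A call has 1 to 10 rows; each row is the pose to reach, as a shift and turn from the pose commanded when the call began, along the tool's axes at that moment; what a row does not reach only later rows make up. A row lasts 1/12 s, in which the tool goes at most 41.7 mm and 7.16 degrees, less where a joint would pass 70% of its speed; a pose out of reach is approached as far as the arm can. A call with a gripper value outside its range is refused whole. The fingers move at their own pace and stop on an object; "force" is the grip in N (left out, the last holds). Time passes only in rows, so rows that repeat a pose let the fingers close. It gives the time, the measured TCP pose, the force and the opening at its end, in the units of the state.
- bot.get_obs(): the state, without advancing time (a new reading comes with each control period).
- viewer.get_image(name): name is "side" or "top" or "wrist"; returns the picture (480x640x3 uint8, red, green, blue); there is no depth.
- viewer.camera_model(name): a dict with "camera_matrix" (3x3 intrinsics, pixels), "k1" (the pictures are not rectified: a ray, as slopes to the right and down, at radius r is drawn at 1 + k1 r^2 times it, then the intrinsics apply), "R" (3x3) and "t" (3): a world point X has camera coordinates R X + t. Camera axes: x right, y down, z forward; pixel columns grow to the right and rows downward; lengths in m; the calibration is good to about 2 mm. A picture is of the moment at which its call begins: read the wrist's pose just before it. camera_model takes no time and is no camera call; for the wrist camera it gives the pose at the moment of the call.
- bot.sign_off(): hands the job in, once; it reports no verdict.
Trained networks look in the newest picture that a camera, given by its name, has taken for a name from the list of things; names that differ only in an ending like _2 or _b are one class to them, and where a whole thing is asked for, a point or a joint stands for the part that bears it (a point fixed in the world has none). Each returns a list of dicts, best first, with "p" (0 to 1); they miss things now and then, are a little off and sometimes report something else, mostly with a low value. They report only what shows in the picture. A call takes as long as a camera call. They do not tell look-alikes from the thing itself.
- recognise(name, camera): "uv" ([column, row] in pixels, amid what is visible of it).
- masks_of(name, camera): "region" (480x640 bool, what is visible of it) and "uv" ([column, row] in pixels, amid what is visible of it).
- mark_of(name, camera): "uv" ([column, row] in pixels: a listed point, or the origin of a listed thing).
The state is a dict: "clock": time; "joint_positions": joint angles; "dq": joint speeds; "joint_torque": joint torques, N m; "tcp_pos": TCP position; "tool_rot": TCP orientation; "wrist_force": force on the tool from outside, world axes, zero at the start; "wrist_torque": the same for the moment, N m; "gripper_width": finger opening in m.
Only numpy, scipy, OpenCV 4.12 (cv2) and the standard library are available. Lean on these libraries where they do the work, as an engineer would, in place of code of your own. Each camera call takes 0.05 s, during which the arm holds its last target. There are 200 camera calls.

TASK

Put the gas line into its change position by moving the black-knobbed selector lever through its Z-shaped gate from the green-dot end to the orange-dot end. Then lock every filter cartridge on the bench into the socket of its own colour (three or four are there; a socket without a cartridge stays empty): wing in line with the slots, press down against the spring, turn a quarter clockwise and let it click up home. Last, move the lever back through the gate to the green-dot end; leave the other things on the bench where they are.

Things in the scene. Friction and masses are not known exactly. Their poses are not given: they have to be found in the camera images.
- cartridge_blue_mid (a point): loose upright filter cartridge, blue drum, 88 mm high, 0.13-0.21 kg; absent in some starts. Point on its axis 44 mm above its underside, z up; same after half a turn. Grip wing at the top, 50 mm long (x), 12 thick (y), 58-88 mm above the underside. Neck 48 mm dia, 0-32 mm high, two lugs along x at the bottom (66 mm over both, 9 wide, 8 tall); drum 62 mm dia, 32-58 mm high
- cartridge_yellow_mid (a point): loose upright filter cartridge, yellow drum, 88 mm high, 0.13-0.21 kg; absent in some starts. Point on its axis 44 mm above its underside, z up; same after half a turn. Grip wing at the top, 50 mm long (x), 12 thick (y), 58-88 mm above the underside. Neck 48 mm dia, 0-32 mm high, two lugs along x at the bottom (66 mm over both, 9 wide, 8 tall); drum 62 mm dia, 32-58 mm high
- cartridge_red_mid (a point): loose upright filter cartridge, red drum, 88 mm high, 0.13-0.21 kg; absent in some starts. Point on its axis 44 mm above its underside, z up; same after half a turn. Grip wing at the top, 50 mm long (x), 12 thick (y), 58-88 mm above the underside. Neck 48 mm dia, 0-32 mm high, two lugs along x at the bottom (66 mm over both, 9 wide, 8 tall); drum 62 mm dia, 32-58 mm high
- cartridge_green_mid (a point): loose upright filter cartridge, green drum, 88 mm high, 0.13-0.21 kg; absent in some starts. Point on its axis 44 mm above its underside, z up; same after half a turn. Grip wing at the top, 50 mm long (x), 12 thick (y), 58-88 mm above the underside. Neck 48 mm dia, 0-32 mm high, two lugs along x at the bottom (66 mm over both, 9 wide, 8 tall); drum 62 mm dia, 32-58 mm high
- socket_blue: fixed aluminium bayonet socket with blue rim, 88 mm dia, 50 mm high, on a 6 mm plate; origin: centre of its underside, z up. Bore 52 mm dia. Two entry slots 15 mm wide lie along its x axis; white dashes on the rim mark the locked wing direction, its y axis. In the slots the cartridge rests on the spring plate, its underside about 40 mm above this origin. It turns clockwise only
- spring_blue (a joint): how far the blue socket's spring plate is pressed, m: 0 free (plate top 42 mm above the socket's origin), 0.018 bottom; 650 N/m. Pressed over 0.012 (0.015 is good) the cartridge turns pi/2 clockwise seen from above (stop 6 degrees beyond); let go, the spring lifts it into notches: home, underside 36 mm and middle 80 mm above the socket's origin, reading 0.006, and it cannot turn back
- socket_yellow: fixed aluminium bayonet socket with yellow rim, 88 mm dia, 50 mm high, on a 6 mm plate; origin: centre of its underside, z up. Bore 52 mm dia. Two entry slots 15 mm wide lie along its x axis; white dashes on the rim mark the locked wing direction, its y axis. In the slots the cartridge rests on the spring plate, its underside about 40 mm above this origin. It turns clockwise only
- spring_yellow (a joint): how far the yellow socket's spring plate is pressed, m: 0 free (plate top 42 mm above the socket's origin), 0.018 bottom; 650 N/m. Pressed over 0.012 (0.015 is good) the cartridge turns pi/2 clockwise seen from above (stop 6 degrees beyond); let go, the spring lifts it into notches: home, underside 36 mm and middle 80 mm above the socket's origin, reading 0.006, and it cannot turn back
- socket_red: fixed aluminium bayonet socket with red rim, 88 mm dia, 50 mm high, on a 6 mm plate; origin: centre of its underside, z up. Bore 52 mm dia. Two entry slots 15 mm wide lie along its x axis; white dashes on the rim mark the locked wing direction, its y axis. In the slots the cartridge rests on the spring plate, its underside about 40 mm above this origin. It turns clockwise only
- spring_red (a joint): how far the red socket's spring plate is pressed, m: 0 free (plate top 42 mm above the socket's origin), 0.018 bottom; 650 N/m. Pressed over 0.012 (0.015 is good) the cartridge turns pi/2 clockwise seen from above (stop 6 degrees beyond); let go, the spring lifts it into notches: home, underside 36 mm and middle 80 mm above the socket's origin, reading 0.006, and it cannot turn back
- socket_green: fixed aluminium bayonet socket with green rim, 88 mm dia, 50 mm high, on a 6 mm plate; origin: centre of its underside, z up. Bore 52 mm dia. Two entry slots 15 mm wide lie along its x axis; white dashes on the rim mark the locked wing direction, its y axis. In the slots the cartridge rests on the spring plate, its underside about 40 mm above this origin. It turns clockwise only
- spring_green (a joint): how far the green socket's spring plate is pressed, m: 0 free (plate top 42 mm above the socket's origin), 0.018 bottom; 650 N/m. Pressed over 0.012 (0.015 is good) the cartridge turns pi/2 clockwise seen from above (stop 6 degrees beyond); let go, the spring lifts it into notches: home, underside 36 mm and middle 80 mm above the socket's origin, reading 0.006, and it cannot turn back
- pivot (a point): pivot of the selector lever, 24 mm above the bench, x, y the selector's horizontal axes. The selector is a fixed grey housing 110 x 110 mm; gate plate top 89 mm above the bench. The slot is a Z in this frame: from the green-dot end (+x, at +y) towards -x to the middle, across to the -y side, and on towards -x to the orange-dot end. The rod has 2.5 mm of play to each side
- knob (a point): centre of the lever's black ball knob, 32 mm in diameter, 130 mm from the pivot along the lever (rod 10 mm in diameter). With a = lever_fore and b = lever_side it stands at 130 mm x (sin a cos b, sin b, cos a cos b) from the pivot, in the pivot's axes
- lever_fore (a joint): fore-and-aft angle of the lever, rad, positive towards the pivot's +x: about +0.32 at the green-dot (run) end, 0 in the cross slot, about -0.32 at the orange-dot (change) end. The lever stays where it is left (friction, about 1 N at the knob)
- lever_side (a joint): sideways angle of the lever, rad, positive towards the pivot's +y: about +0.245 in the green-dot leg, about -0.245 in the orange-dot leg; it can change only while lever_fore is near 0 (within 0.03)
- beaker: clear glass beaker, 74 mm in diameter, 93 mm high; a bystander to be left alone. Origin at the centre of its underside
- bottle_front: small brown culture bottle with a foil cap, 54 mm wide, 119 mm high, near the robot; a bystander to be left alone. Origin at the centre of its underside
- petri: petri dish, 58 mm in diameter, 15 mm high; a bystander to be left alone. Origin at the centre of its underside
Mind the look-alikes: they are no part of the job. Of the things that look like the part that bears cartridge_red_mid, the smallest one is meant.

How it is judged (in metres and radians):
On the way, in this order (a step that is already met when the one before it is completed fails the run):
1. the lever is at the orange-dot (change) end of its gate (value of joint lever_fore below -0.24 rad and value of joint lever_side below -0.15 rad), for 0.2 s.
2. with the lever at change, every cartridge is locked home in the socket of its colour (all of step 1 and horizontal distance between cartridge_blue_mid and socket_blue below 0.005 m and z of cartridge_blue_mid in the frame of socket_blue between 0.0755 and 0.0825 m and angle between each of cartridge_blue_mid, cartridge_yellow_mid, cartridge_red_mid, cartridge_green_mid's own z axis and vertical below 0.08 rad and angle between the x axis of cartridge_blue_mid and the y axis of socket_blue, either way round below 0.22 rad and horizontal distance between cartridge_yellow_mid and socket_yellow below 0.005 m and z of cartridge_yellow_mid in the frame of socket_yellow between 0.0755 and 0.0825 m and angle between the x axis of cartridge_yellow_mid and the y axis of socket_yellow, either way round below 0.22 rad and horizontal distance between cartridge_red_mid and socket_red below 0.005 m and z of cartridge_red_mid in the frame of socket_red between 0.0755 and 0.0825 m and angle between the x axis of cartridge_red_mid and the y axis of socket_red, either way round below 0.22 rad and horizontal distance between cartridge_green_mid and socket_green below 0.005 m and z of cartridge_green_mid in the frame of socket_green between 0.0755 and 0.0825 m and angle between the x axis of cartridge_green_mid and the y axis of socket_green, either way round below 0.22 rad), for 0.2 s.
3. the lever is back at the green-dot (run) end of its gate (value of joint lever_fore above 0.24 rad and value of joint lever_side above 0.15 rad), for 0.2 s.
At the end, for the whole second after the job is handed in: Lever at the green-dot end (lever_fore > 0.24, lever_side > 0.15); each cartridge at rest, locked in the socket of its colour: centred within 5 mm, upright within 0.08 rad, middle 75.5 to 82.5 mm above the socket's underside (home: 80), wing along the socket's y axis within 0.22 rad (all of step 3 and horizontal distance between cartridge_blue_mid and socket_blue below 0.005 m and z of cartridge_blue_mid in the frame of socket_blue between 0.0755 and 0.0825 m and angle between each of cartridge_blue_mid, cartridge_yellow_mid, cartridge_red_mid, cartridge_green_mid's own z axis and vertical below 0.08 rad and angle between the x axis of cartridge_blue_mid and the y axis of socket_blue, either way round below 0.22 rad and horizontal distance between cartridge_yellow_mid and socket_yellow below 0.005 m and z of cartridge_yellow_mid in the frame of socket_yellow between 0.0755 and 0.0825 m and angle between the x axis of cartridge_yellow_mid and the y axis of socket_yellow, either way round below 0.22 rad and horizontal distance between cartridge_red_mid and socket_red below 0.005 m and z of cartridge_red_mid in the frame of socket_red between 0.0755 and 0.0825 m and angle between the x axis of cartridge_red_mid and the y axis of socket_red, either way round below 0.22 rad and horizontal distance between cartridge_green_mid and socket_green below 0.005 m and z of cartridge_green_mid in the frame of socket_green between 0.0755 and 0.0825 m and angle between the x axis of cartridge_green_mid and the y axis of socket_green, either way round below 0.22 rad and linear speed of each of cartridge_blue, cartridge_yellow, cartridge_red, cartridge_green below 0.02 m/s); the robot touches nothing.
It fails at once if another thing on the bench is pushed more than 5 cm or knocked over (distance of any of beaker, bottle_front, petri from where it was at the start of the episode above 0.05 m or angle between any of beaker, bottle_front, petri's own z axis and vertical above 0.5 rad).
Of cartridge_blue, cartridge_yellow, cartridge_red, cartridge_green only 3 to 4 are there at a start; the rules pass over those that are not, and their reading is None.
At some moment in a run one of cartridge_blue, cartridge_yellow, cartridge_red, cartridge_green may be knocked a few centimetres aside while the robot is not near it.
It also fails if it takes over 210 s, if anything falls off the work surface, if the arm or the gripper's body presses on something with over 40 N, if the wrist force passes 120 N, or if a joint passes its speed limit or range.

## Working session

There is one attempt and no reset: what is moved stays moved. The work goes in short steps, Python scripts to look and compute and a tool call to move; the robot and the scene stay as the last step left them, time stands still between calls to the robot, and variables do not carry over. Pictures are saved under pics/ and viewed, on a budget of 14 in all, crops included, one or two more only if the job needs it, and the job is handed in when it is done.

Besides the shell and the picture viewer there is one more tool, called as a command line: name --argument value ..., lists and objects as JSON in quotes. apply_moves: Moves the arm, as the interface text tells. Its arguments: {"type":"object","properties":{"steps":{"type":"string"},"force":{"type":"number"}},"required":["steps"]}

```bash
ls; mkdir -p pics
cat > h.py <<'E'
import numpy as np, cv2
from workcell import bot, viewer, recognise, masks_of, mark_of
from scipy.spatial.transform import Rotation as Ro
def save(cam,name,crop=None,scale=1):
    im=viewer.get_image(cam)[:,:,::-1]
    if crop: im=im[crop[1]:crop[3],crop[0]:crop[2]]
    if scale!=1: im=cv2.resize(im,None,fx=scale,fy=scale,interpolation=cv2.INTER_CUBIC)
    cv2.imwrite('pics/'+name,im)
def ray(m,uv):
    K=np.array(m['camera_matrix']);k=m['k1']
    p=cv2.undistortPoints(np.array([[uv]],float),K,np.array([k,0,0,0.]))[0,0]
    R=np.array(m['R']);t=np.array(m['t'])
    return -R.T@t, R.T@np.array([p[0],p[1],1])
def atz(m,uv,z):
    o,d=ray(m,uv); return o+d*(z-o[2])/d[2]
def proj(m,X):
    R=np.array(m['R']);t=np.array(m['t'])
    return cv2.projectPoints(np.array(X,float).reshape(-1,3),cv2.Rodrigues(R)[0],t,np.array(m['camera_matrix']),np.array([m['k1'],0,0,0.]))[0][:,0]
def tri(rays):
    A=0;b=0
    for o,d in rays:
        d=d/np.linalg.norm(d);P=np.eye(3)-np.outer(d,d);A=A+P;b=b+P@o
    return np.linalg.solve(A,b)
E
python3 - <<'E'
from h import *
print(bot.get_obs())
for c in('top','side'):
    save(c,c+'0.png'); m=viewer.camera_model(c); print(c,m)
    for n in ['cartridge_%s_mid'%k for k in('blue','yellow','red','green')]+['socket_%s'%k for k in('blue','yellow','red','green')]+['pivot','knob','beaker','bottle_front','petri']:
        z=.044 if 'cart' in n else .024 if n=='pivot' else .15 if n=='knob' else 0.006 if 'sock' in n else 0
        for r in mark_of(n,c)[:3]: print(n,np.round(r['uv'],1),round(r['p'],2),np.round(atz(m,r['uv'],z),3))
E
```

```text
pics
{'clock': 0.0, 'joint_positions': array([ 6.47670503e+01,  1.72133722e+01,  8.71811157e+01, -1.10422619e-03,
        7.56691172e+01, -3.81743514e+00]), 'dq': array([ 0.05830341, -0.0837557 ,  0.02098523, -0.00519618, -0.01367392,
        0.00816078]), 'joint_torque': array([ 4.48531136e-03, -5.31849360e+01, -3.52722681e+01,  7.09970389e-02,
        2.46166351e-02, -9.72675525e-05]), 'tcp_pos': array([0.20071885, 0.51175555, 0.18120192]), 'tool_rot': array([-1.79936465e+02, -3.16747858e-03,  1.58584758e+02]), 'wrist_force': array([ 0.61267088, -0.13374749,  0.15577189]), 'wrist_torque': array([ 0.07843328, -0.01592478, -0.02511747]), 'gripper_width': 0.09401251085112981}
top {'camera_matrix': array([[602.92583309,   0.        , 320.3051927 ],
       [  0.        , 602.92583309, 228.82812909],
       [  0.        ,   0.        ,   1.        ]]), 'k1': 0.005902114539709111, 'R': array([[ 0.02069644, -0.99975814,  0.00743732],
       [-0.99083749, -0.02150368, -0.13333664],
       [ 0.13346432, -0.00460958, -0.9910429 ]]), 't': array([0.14772466, 0.51226615, 1.3175304 ])}
cartridge_
[... 1408 characters left out ...]
4]
cartridge_red_mid [300.3 254.1] 0.82 [0.452 0.22  0.044]
cartridge_red_mid [269.5 212.9] 0.76 [0.362 0.508 0.044]
cartridge_red_mid [253.1 276.9] 0.57 [0.334 0.111 0.044]
cartridge_green_mid [306.6 298.9] 0.72 [0.46  0.004 0.044]
cartridge_green_mid [310.5 326.4] 0.63 [ 0.464 -0.098  0.044]
socket_blue [385.8 343.2] 0.97 [ 0.618 -0.117  0.006]
socket_yellow [376.2 312.6] 0.86 [ 0.617 -0.007  0.006]
socket_red [368.2 270.6] 0.6 [0.629 0.184 0.006]
socket_red [306.6 298.8] 0.49 [0.461 0.063 0.006]
socket_green [370.7 293.5] 0.93 [0.617 0.073 0.006]
knob [330.9 191.8] 0.53 [0.548 0.398 0.15 ]
beaker [261.2 251.5] 0.72 [0.341 0.328 0.   ]
bottle_front [262.1 364.5] 0.97 [ 0.364 -0.156  0.   ]
```

View pics/top0.png

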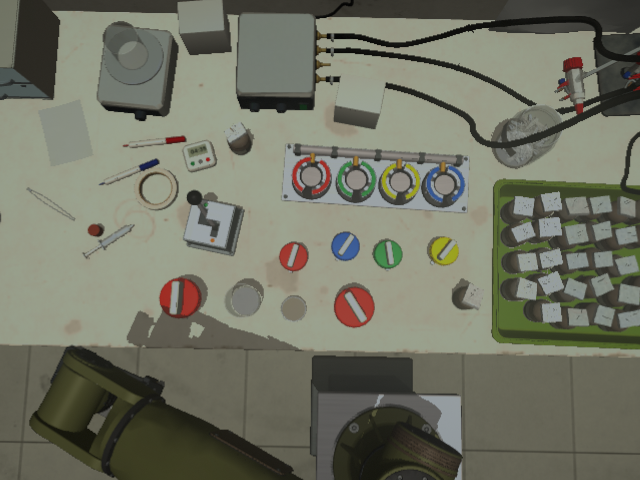

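View pics/side0.png

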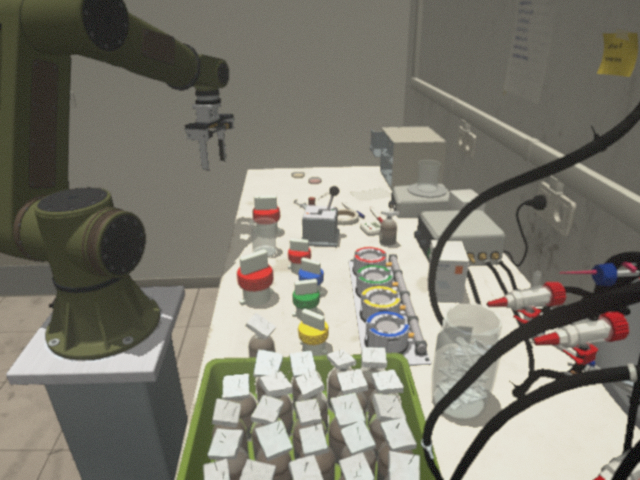

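Run:
```python
import cv2,numpy as np
im=cv2.imread('pics/top0.png')
a=cv2.resize(im[185:265,170:260],None,fx=4,fy=4,interpolation=cv2.INTER_CUBIC)
b=cv2.resize(im[135:275,275:475],None,fx=4,fy=4,interpolation=cv2.INTER_CUBIC)
cv2.imwrite('pics/sel.png',a)
cv2.imwrite('pics/c.png',b)
```

```text
(no output)
```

View pics/sel.png

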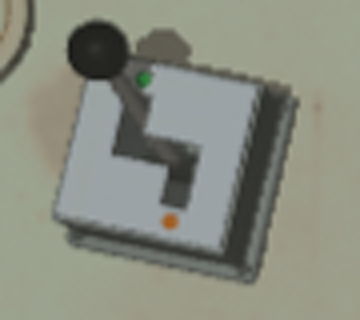

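View pics/c.png

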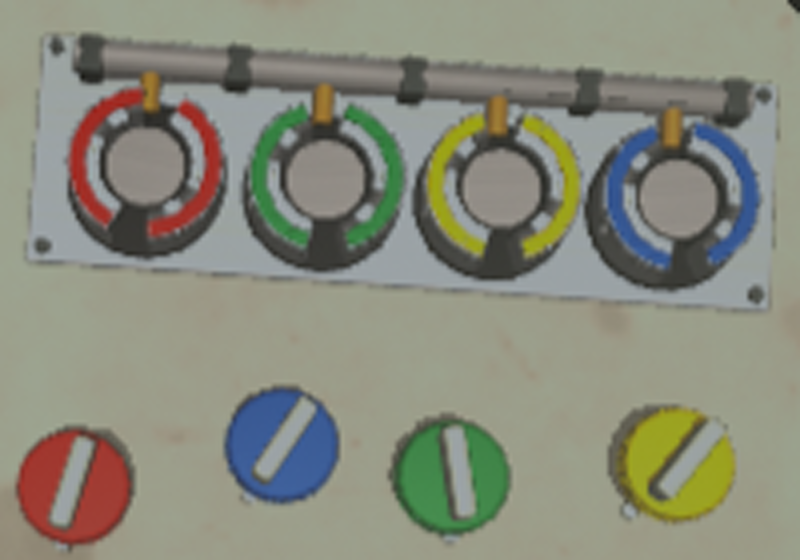

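Run:
```python
from h import *
m=viewer.camera_model('top');s=viewer.camera_model('side')
c=[np.array(p)/4+[170,185]-.4 for p in[(93,55),(260,85),(228,250),(55,215)]]
P=np.array([atz(m,p,.089) for p in c]);print(P.round(4),P.mean(0).round(4))
for i in range(4):
    d=P[(i+1)%4]-P[i];print(np.linalg.norm(d),np.degrees(np.arctan2(d[1],d[0])))
k=np.array([97,50])/4+[170,185]-.4
print('knob',atz(m,k,.1437))
print(tri([ray(m,k),ray(s,(334,190.5))]))
w=viewer.camera_model('wrist');print(w,bot.get_obs()['tcp_pos'])
save('wrist','w0.png')
for n in('knob','pivot','socket_red'):
    print(n,[(r['uv'],r['p']) for r in mark_of(n,'wrist')])
```

```text
[[0.562  0.4354 0.089 ]
 [0.5476 0.3447 0.089 ]
 [0.4578 0.3582 0.089 ]
 [0.4747 0.4514 0.089 ]] [0.5105 0.3974 0.089 ]
0.09180324177688375 -99.04233319893807
0.09074774545617081 171.4260473751897
0.09467928228167435 79.76331101856898
0.0887963840069192 -10.406283417986291
knob [0.55473081 0.42188888 0.1437    ]
[0.55705143 0.42173415 0.14454037]
{'camera_matrix': array([[336.61153127,   0.        , 312.1765089 ],
       [  0.        , 336.61153127, 239.66950056],
       [  0.        ,   0.        ,   1.        ]]), 'k1': -0.026255770394423762, 'R': array([[ 0.36611953,  0.93056714, -0.00113748],
       [ 0.89496034, -0.35177507,  0.27440899],
       [ 0.25495585, -0.10148449, -0.9616124 ]]), 't': array([-0.55038041, -0.02889329,  0.39142165])} [0.20081237 0.51199772 0.18174583]
knob []
pivot [([175.2, 469.8], 0.47)]
socket_red []
```

```bash
cat >> h.py <<'E'
def rel(*goals):
    "goals (x,y,z,yaw): prints tool-frame rows from the measured pose (tool level)"
    o=bot.get_obs();R0=Ro.from_euler('xyz',o['tool_rot'],degrees=True);p=o['tcp_pos']
    print('tcp',p.round(4),'rot',o['tool_rot'].round(2),'w',round(o['gripper_width'],4),'F',o['wrist_force'].round(1),'t',round(o['clock'],2),'j',o['joint_positions'].round(0))
    for x,y,z,yaw in goals:
        Rg=Ro.from_euler('xyz',[180,0,yaw],degrees=True)
        print(np.r_[R0.inv().apply(np.array([x,y,z])-p),(R0.inv()*Rg).as_rotvec()].round(4))
E
python3 - <<'E'
from h import *
rel((.555,.4215,.22,80),(.555,.4215,.133,80))
E
```

```text
tcp [0.2008 0.512  0.1818] rot [-180.     -0.    158.59] w 0.0942 F [ 0.8  1.  -0.2] t 1.6 j [65. 17. 87.  0. 76. -4.]
[-0.3628  0.0451 -0.0382 -0.     -0.      1.3716]
[-0.3628  0.0451  0.0488 -0.     -0.      1.3716]
```

apply_moves --steps "0 -0.05 0 -0.0382 0 0 0.1; 0 -0.1 0.01 -0.0382 0 0 0.25;0 -0.3628 0.0451 -0.0382 0 0 1.3716;0 -0.3628 0.0451 -0.0382 0 0 1.3716;0 -0.3628 0.0451 -0.0382 0 0 1.3716;0 -0.3628 0.0451 -0.0382 0 0 1.3716;0 -0.3628 0.0451 -0.0382 0 0 1.3716;0 -0.3628 0.0451 -0.0382 0 0 1.3716;0 -0.3628 0.0451 -0.0382 0 0 1.3716;0 -0.3628 0.0451 -0.0382 0 0 1.3716"

```text
clock: 2.43
tcp_pos: [0.5606, 0.418, 0.2177]
tool_rot: [-179.9, 0.1, 87.7]
wrist_force: [-0.3, 0.4, -0.2]
gripper_width: 0.094
```

Run:
```python
from h import *
rel((.555,.4215,.22,80),(.555,.4215,.133,80))
```

```text
tcp [0.5606 0.418  0.2177] rot [-1.7994e+02  1.1000e-01  8.7740e+01] w 0.094 F [-0.3  0.4 -0.2] t 2.43 j [34. 37. 55. -0. 89. 36.]
[ 0.0033 -0.0058 -0.0023 -0.0009  0.002   0.1351]
[ 0.0035 -0.0057  0.0847 -0.0009  0.002   0.1351]
```

apply_moves --steps "0 0 0 0 0 0 0.12; 0 0 0 0 0 0 0.12;0 0 0 0 0 0 0.12"

```text
clock: 2.68
tcp_pos: [0.555, 0.4215, 0.2198]
tool_rot: [-180.0, 0.0, 81.7]
wrist_force: [-0.5, -0.6, 0.3]
gripper_width: 0.0937
```

Run:
```python
from h import *
save('wrist','w1.png');w=viewer.camera_model('wrist')
for n,z in(('knob',.1437),('pivot',.024)):
    print(n,[(r['uv'],r['p'],atz(w,r['uv'],z)) for r in mark_of(n,'wrist')])
print('proj',proj(w,[.555,.4215,.1437]))
rel((.555,.4215,.22,80),(.555,.4215,.133,80))
```

```text
knob [([315.3, 236.6], 0.68, array([0.55894635, 0.42482465, 0.1437    ]))]
pivot []
proj [[311.30753362 240.91779519]]
tcp [0.5547 0.4218 0.2203] rot [ 1.7998e+02 -1.0000e-02  8.1740e+01] w 0.0935 F [ 0.6 -0.1  0.4] t 2.83 j [34. 36. 55. -0. 89. 43.]
[-0.0003  0.0003  0.0003  0.0003 -0.0002  0.0303]
[-0.0003  0.0003  0.0873  0.0003 -0.0002  0.0303]
```

View pics/w1.png

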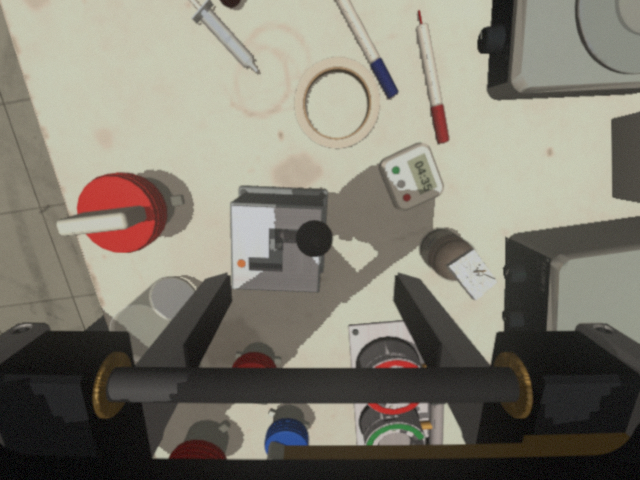

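apply_moves --steps "0 0.001 0.001 0.04 0 0 0; 0 0.001 0.001 0.08 0 0 0;0 0.001 0.001 0.088 0 0 0;130 0.001 0.001 0.088 0 0 0;255 0.001 0.001 0.088 0 0 0;255 0.001 0.001 0.088 0 0 0;255 0.001 0.001 0.088 0 0 0;255 0.001 0.001 0.088 0 0 0;255 0.001 0.001 0.088 0 0 0" --force 15

```text
clock: 3.58
tcp_pos: [0.5565, 0.4225, 0.1331]
tool_rot: [179.9, -0.1, 81.5]
wrist_force: [0.2, 0.2, 0.2]
gripper_width: 0.057
```

Run:
```python
from h import *
p=np.array([.5105,.3974]);c,s=np.cos(np.radians(-9.5)),np.sin(np.radians(-9.5))
g=[]
for a,b in((.32,.245),(0,.245),(0,-.245),(-.33,-.245)):
    x=.13*np.sin(a)*np.cos(b);y=.13*np.sin(b);z=.13*np.cos(a)*np.cos(b)+.024-.011
    g.append((p[0]+c*x-s*y,p[1]+s*x+c*y,z,81.7))
print(np.round(g,4));rel(*g)
```

```text
[[ 0.5548  0.422   0.1327 81.7   ]
 [ 0.5157  0.4285  0.1391 81.7   ]
 [ 0.5053  0.3663  0.1391 81.7   ]
 [ 0.465   0.373   0.1323 81.7   ]]
tcp [0.5565 0.4225 0.1331] rot [ 1.7993e+02 -6.0000e-02  8.1530e+01] w 0.057 F [0.2 0.2 0.2] t 3.58 j [34. 39. 62. -0. 79. 43.]
[-0.0008 -0.0015  0.0004  0.0011 -0.001  -0.003 ]
[-0.0001 -0.0412 -0.006   0.0011 -0.001  -0.003 ]
[-0.0632 -0.0423 -0.0061  0.0011 -0.001  -0.003 ]
[-0.0624 -0.0832  0.0006  0.0011 -0.001  -0.003 ]
```

Fingers still closing (57 mm). Finish closing.

apply_moves --steps "255 0 0 0 0 0 0;255 0 0 0 0 0 0;255 0 0 0 0 0 0;255 0 0 0 0 0 0;255 0 0 0 0 0 0;255 0 0 0 0 0 0;255 0 0 0 0 0 0;255 0 0 0 0 0 0"

```text
clock: 4.25
tcp_pos: [0.5573, 0.423, 0.134]
tool_rot: [179.8, -0.2, 81.5]
wrist_force: [3.5, 2.5, 14.9]
gripper_width: 0.012
```

Run:
```python
from h import *
save('wrist','w2.png');w=viewer.camera_model('wrist')
print('knob',[(r['uv'],r['p']) for r in mark_of('knob','wrist')]);print(proj(w,[.555,.4215,.1437]))
m=viewer.camera_model('top');
for c in('top','side'):
    viewer.get_image(c); print(c,[(r['uv'],r['p']) for r in mark_of('knob',c)],proj(viewer.camera_model(c),[.555,.4215,.1437]))
```

```text
knob [([310.8, 280.1], 0.92)]
[[306.68457324 282.37965422]]
top [] [[194.04459657 196.97605164]]
side [([337.7, 189.6], 0.55)] [[332.50291572 190.96757701]]
```

View pics/w2.png

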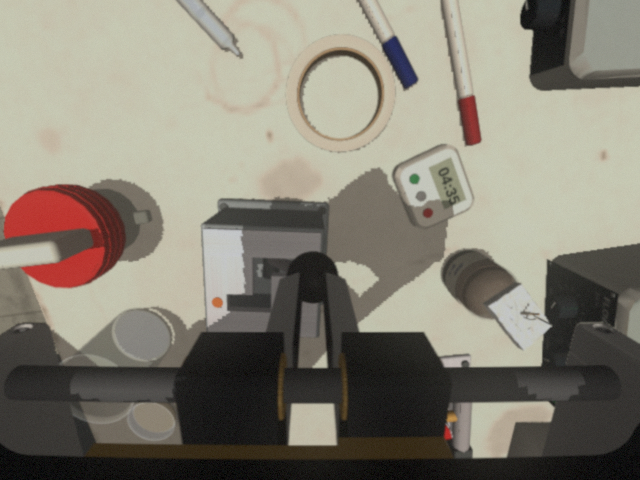

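```bash
python3 - <<'E'
from h import *
w=viewer.camera_model('wrist');s=viewer.camera_model('side');m=viewer.camera_model('top')
print(tri([ray(w,(311.5,276)),ray(s,(337.7,189.6))]))
print(tri([ray(w,(311.5,276)),ray(s,(335,190.5))]))
for z in(.11,.12,.13,.1437,.155):print(atz(w,(311.5,276),z), atz(m,(193.9,197.1),z))
print(w['R'],-w['R'].T@w['t'])
# tip of fingers projected
o=bot.get_obs();R=Ro.from_euler('xyz',o['tool_rot'],degrees=True)
print(proj(w,o['tcp_pos']+R.apply([[0,0,.008],[0,.006,.008],[0.008,.006,.008],[0,.006,-.011]])))
E
python3 - <<'E'
import cv2
im=cv2.imread('pics/w2.png')[200:360,200:420]
cv2.imwrite('pics/w2c.png',cv2.resize(im,None,fx=3.6,fy=3.6,interpolation=cv2.INTER_CUBIC))
E
```

```text
[0.56475759 0.42559199 0.14632517]
[0.56066943 0.42498574 0.14375642]
[0.55669618 0.41175536 0.11      ] [0.56093067 0.42883171 0.11      ]
[0.55726698 0.41573296 0.12      ] [0.55909163 0.42674091 0.12      ]
[0.55783778 0.41971056 0.13      ] [0.55725259 0.42465011 0.13      ]
[0.55861978 0.42515987 0.1437    ] [0.5547331  0.42178572 0.1437    ]
[0.55926479 0.42965456 0.155     ] [0.55265498 0.41942312 0.155     ]
[[ 0.98888444 -0.14860805  0.0048187 ]
 [-0.14433647 -0.95166966  0.2710938 ]
 [-0.03570091 -0.26877595 -0.96254087]] [0.5696736  0.5021877  0.33735404]
[[310.64097926 269.30693899]
 [319.6537563  269.29831213]
 [319.71619249 257.92797844]
 [320.30985873 280.47968148]]
```

View pics/w2c.png

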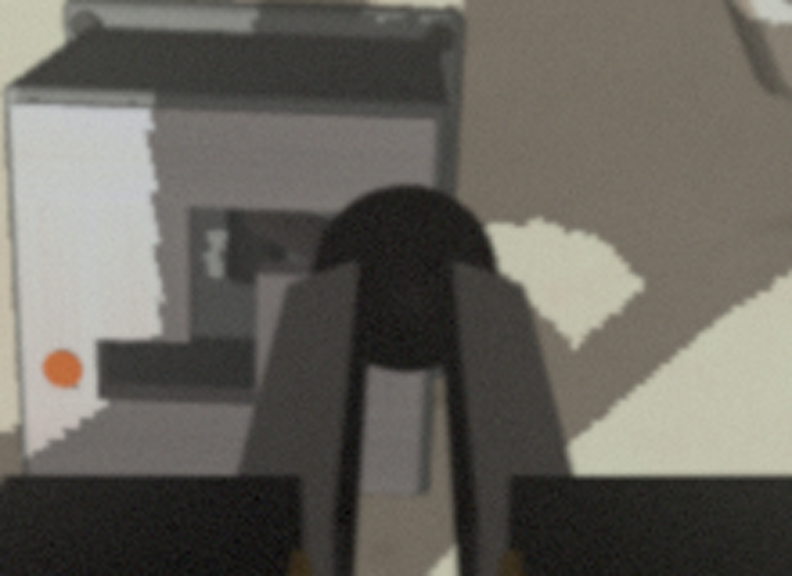

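Run:
```python
from h import *
rel()
```

```text
tcp [0.5578 0.4233 0.135 ] rot [179.71  -0.26  81.52] w 0.0005 F [ 3.3  1.6 13.5] t 4.55 j [34. 39. 62. -0. 79. 43.]
```

Run:
```python
from h import *
a=viewer.get_image('side')[130:270,270:400,::-1];b=viewer.get_image('wrist')[200:340,240:370,::-1]
f=lambda i:cv2.resize(i,None,fx=3,fy=3,interpolation=cv2.INTER_CUBIC)
cv2.imwrite('pics/d.png',np.hstack([f(a),f(b)]))
rel()
o=bot.get_obs();R=Ro.from_euler('xyz',o['tool_rot'],degrees=True)
for c,off in(('side',(270,130)),('wrist',(240,200))):
    print((proj(viewer.camera_model(c),o['tcp_pos']+R.apply([[0,0,.008]]))-off)*3)
```

```text
tcp [0.5578 0.4233 0.135 ] rot [179.71  -0.26  81.51] w 0.0006 F [ 3.3  2.4 14.5] t 4.65 j [34. 39. 62. -0. 79. 43.]
[[190.13704576 198.01973866]]
[[211.98823675 207.95992447]]
```

View pics/d.png

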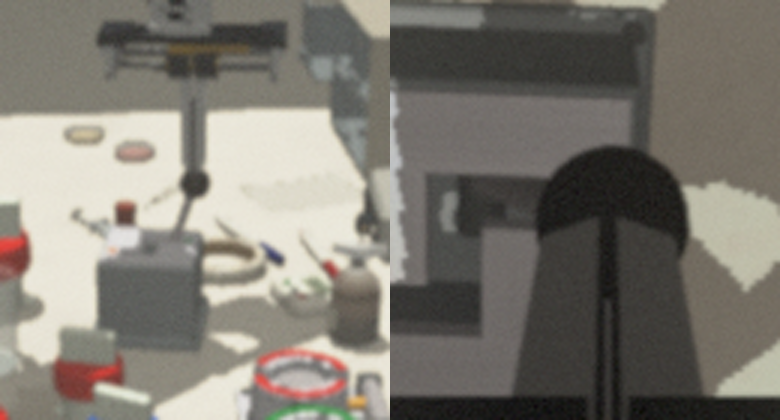

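Run:
```python
from h import *
w=viewer.camera_model('wrist');o=bot.get_obs();R=Ro.from_euler('xyz',o['tool_rot'],degrees=True)
for z in(.008,-.005,-.015,-.025,-.035):
    print(z,proj(w,o['tcp_pos']+R.apply([[.008,.047,z],[.008,-.047,z],[-.008,.047,z],[.008,.0,z]])).round(0).tolist())
```

```text
0.008 [[382.0, 258.0], [239.0, 258.0], [381.0, 280.0], [311.0, 258.0]]
-0.005 [[386.0, 265.0], [235.0, 265.0], [384.0, 288.0], [311.0, 265.0]]
-0.015 [[390.0, 271.0], [231.0, 271.0], [388.0, 295.0], [310.0, 271.0]]
-0.025 [[393.0, 277.0], [227.0, 277.0], [392.0, 303.0], [310.0, 277.0]]
-0.035 [[398.0, 284.0], [223.0, 284.0], [396.0, 311.0], [310.0, 284.0]]
```

apply_moves --steps "90 0 0 -0.006 0 0 0;90 0 0 -0.006 0 0 0;90 0 0 -0.006 0 0 0;90 0 0 -0.006 0 0 0;90 0 0 -0.006 0 0 0;90 0 0 -0.006 0 0 0;90 0 0 -0.006 0 0 0;90 0 0 -0.006 0 0 0;90 0 0 -0.006 0 0 0"

```text
clock: 5.4
tcp_pos: [0.5561, 0.4224, 0.1378]
tool_rot: [-180.0, 0.0, 81.5]
wrist_force: [0.2, 0.0, 0.4]
gripper_width: 0.0569
```

apply_moves --steps "90 0 0 0.010 0 0 0;90 0 0 0.020 0 0 0;90 0 0 0.030 0 0 0;90 0 0 0.034 0 0 0;255 0 0 0.034 0 0 0;255 0 0 0.034 0 0 0;255 0 0 0.034 0 0 0;255 0 0 0.034 0 0 0;255 0 0 0.034 0 0 0;255 0 0 0.034 0 0 0"

```text
clock: 6.23
tcp_pos: [0.5566, 0.4225, 0.1046]
tool_rot: [179.9, -0.0, 81.5]
wrist_force: [1.3, -0.7, 2.4]
gripper_width: 0.0309
```

Run:
```python
from h import *
rel()
```

```text
tcp [0.5566 0.4225 0.1046] rot [ 1.7994e+02 -5.0000e-02  8.1520e+01] w 0.0309 F [ 1.3 -0.7  2.4] t 6.23 j [34. 40. 64. -0. 76. 43.]
```

apply_moves --steps "255 0 -0.010 -0.002 0 0 0;255 0 -0.020 -0.004 0 0 0;255 0 -0.030 -0.0055 0 0 0;255 0 -0.0400 -0.0062 0 0 0;255 0 -0.0400 -0.0062 0 0 0;255 0 -0.0400 -0.0062 0 0 0"

```text
clock: 6.73
tcp_pos: [0.5161, 0.4291, 0.1113]
tool_rot: [180.0, -0.1, 81.6]
wrist_force: [-1.1, 2.6, 9.0]
gripper_width: 0.031
```

apply_moves --steps "255 -0.010 0 -0.001 0 0 0;255 -0.021 0 -0.002 0 0 0;255 -0.032 0 -0.002 0 0 0;255 -0.043 0 -0.001 0 0 0;255 -0.053 0 -0.0005 0 0 0;255 -0.063 0 0.000 0 0 0;255 -0.063 0 0 0 0 0;255 -0.063 0 0 0 0 0"

```text
clock: 7.4
tcp_pos: [0.5071, 0.3655, 0.11]
tool_rot: [-179.9, 0.1, 81.5]
wrist_force: [-1.8, 0.4, 1.9]
gripper_width: 0.0301
```

apply_moves --steps "255 0 -0.010 0.001 0 0 0;255 0 -0.020 0.002 0 0 0;255 0 -0.030 0.004 0 0 0;255 0 -0.041 0.0062 0 0 0;255 0 -0.042 0.0062 0 0 0;255 0 -0.042 0.0062 0 0 0"

```text
clock: 7.9
tcp_pos: [0.4644, 0.3724, 0.1039]
tool_rot: [-179.9, 0.1, 81.6]
wrist_force: [-6.6, -4.1, 6.2]
gripper_width: 0.0296
```

apply_moves --steps "80 0 0 0 0 0 0;80 0 0 0 0 0 0;80 0 0 0 0 0 0;80 0 0 0 0 0 0;80 0 0 -0.03 0 0 0;80 0 0 -0.06 0 0 0;0 0 0 -0.1 0 0 0;0 0 0 -0.1 0 0 0"

```text
clock: 8.57
tcp_pos: [0.4678, 0.3736, 0.2117]
tool_rot: [179.6, -0.4, 81.5]
wrist_force: [0.1, 0.3, 0.4]
gripper_width: 0.0745
```

Run:
```python
from h import *
for c in('top','side'):
    viewer.get_image(c);
    for r in mark_of('knob',c): print(c,r['uv'],r['p'],atz(viewer.camera_model(c),r['uv'],.1437))
rel((.66,.04,.2,180),(.66,.04,.2,140))
```

```text
side [302.0, 198.2] 0.64 [0.46337596 0.37013104 0.1437    ]
side [306.4, 299.4] 0.25 [ 0.45529093 -0.14867213  0.1437    ]
tcp [0.4655 0.3719 0.2028] rot [-1.7993e+02  6.0000e-02  8.1520e+01] w 0.0902 F [ 0.1 -0.2  0.6] t 8.77 j [35. 22. 77.  0. 80. 44.]
[-2.9960e-01  2.4130e-01  2.8000e-03 -1.8000e-03 -2.0000e-04 -1.7188e+00]
[-2.9960e-01  2.4130e-01  2.8000e-03 -1.6000e-03  4.0000e-04 -1.0207e+00]
```

Lever is at the orange end (knob at 0.463, 0.370). On to a survey of rack and cartridges.

apply_moves --steps "0 -0.2996 0.2413 0.003 0 0 -1.7188;0 -0.2996 0.2413 0.003 0 0 -1.7188;0 -0.2996 0.2413 0.003 0 0 -1.7188;0 -0.2996 0.2413 0.003 0 0 -1.7188;0 -0.2996 0.2413 0.003 0 0 -1.7188;0 -0.2996 0.2413 0.003 0 0 -1.7188;0 -0.2996 0.2413 0.003 0 0 -1.7188;0 -0.2996 0.2413 0.003 0 0 -1.7188;0 -0.2996 0.2413 0.003 0 0 -1.7188;0 -0.2996 0.2413 0.003 0 0 -1.7188"

```text
clock: 9.6
tcp_pos: [0.661, 0.0365, 0.1988]
tool_rot: [-179.9, -0.1, 150.6]
wrist_force: [-0.0, -0.1, 0.6]
gripper_width: 0.0942
```

Run:
```python
from h import *
rel((.66,.04,.2,180))
```

```text
tcp [0.661  0.0365 0.1988] rot [-1.7991e+02 -1.2000e-01  1.5060e+02] w 0.0942 F [-0.  -0.1  0.6] t 9.6 j [  0.  31.  65.  -0.  84. -61.]
[ 0.0026  0.0025 -0.0012 -0.001  -0.0025 -0.5131]
```

apply_moves --steps "0 0 0 0 0 0 -0.5;0 0 0 0 0 0 -0.5;0 0 0 0 0 0 -0.5;0 0 0 0 0 0 -0.5;0 0 0 0 0 0 -0.5;0 0 0 0 0 0 -0.5"

```text
clock: 10.1
tcp_pos: [0.6599, 0.0402, 0.1997]
tool_rot: [-180.0, -0.1, 178.8]
wrist_force: [0.3, 0.8, 0.2]
gripper_width: 0.0937
```

Run:
```python
from h import *
save('wrist','w3.png');w=viewer.camera_model('wrist');rel()
for k in('blue','yellow','red','green'):
    for n,z in(('cartridge_%s_mid'%k,.044),('socket_'+k,.006)):
        print(n,[(np.round(r['uv'],1).tolist(),round(r['p'],2),atz(w,r['uv'],z).round(4).tolist()) for r in mark_of(n,'wrist')])
```

```text
tcp [0.66   0.0403 0.1999] rot [-1.8000e+02 -8.0000e-02  1.7876e+02] w 0.0941 F [0.4 0.1 0.2] t 10.15 j [  0.  31.  65.   0.  84. -88.]
cartridge_blue_mid [([380.0, 27.3], 0.8, [0.4754, 0.1088, 0.044])]
socket_blue [([177.1, 179.6], 0.71, [0.6171, -0.1168, 0.006])]
cartridge_yellow_mid []
socket_yellow [([264.3, 179.6], 0.83, [0.6197, -0.0146, 0.006])]
cartridge_red_mid [([145.9, 26.5], 0.74, [0.4686, -0.1136, 0.044]), ([177.0, 179.2], 0.31, [0.6133, -0.1016, 0.044])]
socket_red [([433.4, 184.5], 0.73, [0.6297, 0.1832, 0.006])]
cartridge_green_mid [([276.9, 9.6], 0.56, [0.4584, 0.0119, 0.044])]
socket_green [([344.6, 180.6], 0.98, [0.623, 0.0789, 0.006])]
```

View pics/w3.png

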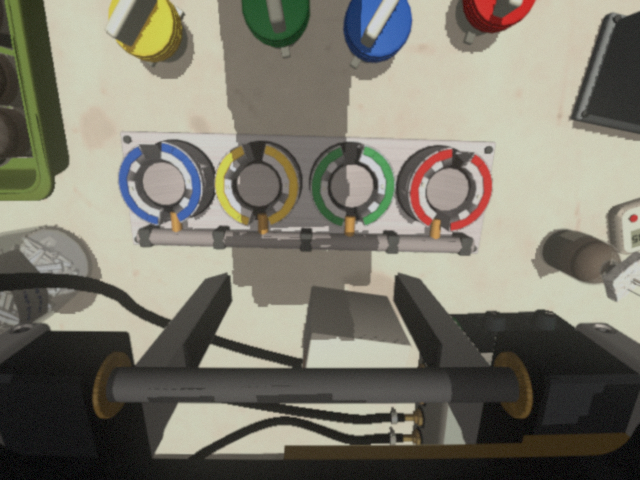

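```bash
cat >> h.py <<'E'
def ortho(m,im,c,z,half=.055,s=2000):
    "metric patch centred c: column = +x?  row0 at +x ; right = -y (like the top view)"
    n=int(2*half*s);i=np.arange(n)
    X,Y=np.meshgrid(c[0]+half-(i+.5)/s,c[1]+half-(i+.5)/s,indexing='ij')
    p=proj(m,np.stack([X,Y,np.full_like(X,z)],-1).reshape(-1,3)).reshape(n,n,2).astype(np.float32)
    return cv2.remap(im,p[...,0],p[...,1],cv2.INTER_CUBIC)
def colmask(im,k):
    h=cv2.cvtColor(im,cv2.COLOR_BGR2HSV);H,S,V=h[...,0].astype(int),h[...,1],h[...,2]
    hh={'red':0,'yellow':28,'green':65,'blue':110}[k];d=np.abs((H-hh+90)%180-90)
    return ((d<(9 if k!='green' else 15))&(S>110)&(V>40)).astype(np.uint8)
def ringfit(m,im,c,k,z=.056,half=.055,s=2000,cen=None):
    o=ortho(m,im,c,z,half,s);M=colmask(o,k);M=cv2.morphologyEx(M,cv2.MORPH_OPEN,np.ones((3,3)))
    v,u=np.nonzero(M);X=c[0]+half-(v+.5)/s;Y=c[1]+half-(u+.5)/s
    cc=np.array(c,float)
    for _ in range(6):   # outer edge per angle -> circle fit
        th=np.degrees(np.arctan2(Y-cc[1],X-cc[0]));r=np.hypot(X-cc[0],Y-cc[1])
        P=[]
        for a in range(-180,180,3):
            q=r[(th>=a)&(th<a+3)]
            if len(q)>15:
                R_=np.percentile(q,98);P.append((cc[0]+R_*np.cos(np.radians(a+1.5)),cc[1]+R_*np.sin(np.radians(a+1.5))))
        P=np.array(P);w=np.ones(len(P))
        for _ in range(5):
            A=np.c_[2*P,np.ones(len(P))];sol=np.linalg.lstsq(A*w[:,None],(P**2).sum(1)*w,rcond=None)[0]
            rad=np.sqrt(sol[2]+sol[:2]@sol[:2]);e=np.abs(np.hypot(*(P-sol[:2]).T)-rad);w=1/(1+(e/.0006)**2)
        cc=sol[:2]
    th=np.degrees(np.arctan2(Y-cc[1],X-cc[0]))
    hist=np.histogram(th,np.arange(-180,181,3))[0]
    return cc,rad,hist,o
E
python3 - <<'E'
from h import *
im=cv2.imread('pics/w3.png');w=viewer.camera_model('wrist');rows=[]
top=cv2.imread('pics/top0.png');m=viewer.camera_model('top')
C={'red':(.629,.183),'green':(.622,.079),'yellow':(.619,-.015),'blue':(.615,-.115)}
for k in C:
    l=[]
    for mm,ii in((w,im),(m,top)):
        cc,rad,h,o=ringfit(mm,ii,C[k],k);print(k,cc.round(4),rad.round(4),''.join('#' if x>80 else '.' for x in h));l.append(cv2.resize(o,(200,200)))
    rows.append(np.vstack(l))
cv2.imwrite('pics/or.png',np.hstack(rows))
E
```

```text
red [0.6302 0.1841] 0.0419 ........................................................................................................................
red [0.6266 0.1822] 0.0419 ........................................................................................................................
green [0.625  0.0824] 0.0409 ........................................................................................................................
green [0.6211 0.081 ] 0.0411 ........................................................................................................................
yellow [ 0.622  -0.0164] 0.0419 ........................................................................................................................
yellow [ 0.6183 -0.0176] 0.042 .........#...................................................##.........................................................
blue [ 0.6183 -0.1164] 0.0415 ........................................................................................................................
blue [ 0.6145 -0.1173] 0.0415 ........................................................................................................................
```

View pics/or.png

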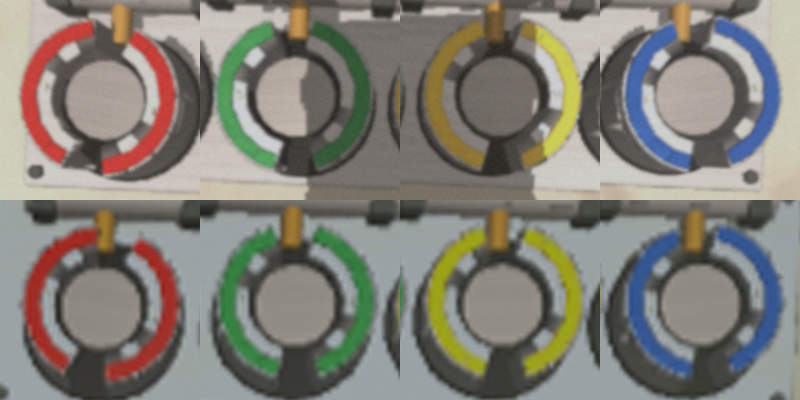

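apply_moves --steps "0 0.075 0 0 0 0 1.5;0 0.075 0 0 0 0 1.5;0 0.075 0 0 0 0 1.5;0 0.075 0 0 0 0 1.5;0 0.075 0 0 0 0 1.5;0 0.075 0 0 0 0 1.5;0 0.075 0 0 0 0 1.5;0 0.075 0 0 0 0 1.5;0 0.075 0 0 0 0 1.5;0 0.075 0 0 0 0 1.5"

```text
clock: 11.38
tcp_pos: [0.5853, 0.0415, 0.2011]
tool_rot: [180.0, 0.0, 107.0]
wrist_force: [0.5, 0.8, 0.3]
gripper_width: 0.0939
```

apply_moves --steps "0 0 0 0 0 0 1.5;0 0 0 0 0 0 1.5;0 0 0 0 0 0 1.5;0 0 0 0 0 0 1.5;0 0 0 0 0 0 1.5;0 0 0 0 0 0 1.5;0 0 0 0 0 0 1.5;0 0 0 0 0 0 1.5;0 0 0 0 0 0 1.5;0 0 0 0 0 0 1.5"

```text
clock: 12.22
tcp_pos: [0.5853, 0.0415, 0.201]
tool_rot: [180.0, -0.0, 35.4]
wrist_force: [-0.5, -0.2, 0.2]
gripper_width: 0.0937
```

Run:
```python
from h import *
rel((.585,.04,.2,-1.24))
```

```text
tcp [0.5853 0.0415 0.201 ] rot [ 1.7999e+02 -1.0000e-02  3.5400e+01] w 0.0937 F [-0.5 -0.2  0.2] t 12.22 j [ 0. 21. 79. -0. 80. 55.]
[-1.100e-03  1.100e-03  1.000e-03  1.000e-04 -1.000e-04  6.395e-01]
```

apply_moves --steps "0 0 0 0 0 0 0.65;0 0 0 0 0 0 0.65;0 0 0 0 0 0 0.65;0 0 0 0 0 0 0.65;0 0 0 0 0 0 0.65;0 0 0 0 0 0 0.65;0 0 0 0 0 0 0.65"

```text
clock: 12.8
tcp_pos: [0.5853, 0.0415, 0.201]
tool_rot: [-180.0, -0.0, -1.4]
wrist_force: [-0.9, 0.3, 0.2]
gripper_width: 0.0939
```

Run:
```python
from h import *
rel();save('wrist','w4.png');im=cv2.imread('pics/w4.png');w=viewer.camera_model('wrist')
rows=[]
C={'red':(.629,.183),'green':(.622,.079),'yellow':(.619,-.015),'blue':(.615,-.115)}
for k in C:
    cc,rad,h,o=ringfit(w,im,C[k],k);print(k,cc.round(4),rad.round(4),''.join('#' if x>25 else '.' for x in h));rows.append(cv2.resize(o,(200,200)))
np.save('w4m.npy',np.c_[w['R'],w['t']])
cv2.imwrite('pics/w4b.png',np.vstack([np.hstack(rows),cv2.resize(im,(800,600))[:400]]))
# recognise drums in this view
for k in C: print(k,[(np.round(r['uv'],1).tolist(),round(r['p'],2),atz(w,r['uv'],.044).round(4).tolist()) for r in mark_of('cartridge_%s_mid'%k,'wrist')])
```

```text
tcp [0.5853 0.0415 0.201 ] rot [-1.80e+02 -1.00e-02 -1.39e+00] w 0.0939 F [-0.9  0.3  0.2] t 12.8 j [ 0. 21. 79.  0. 80. 92.]
red [0.6297 0.1839] 0.0417 .#################################################...........#################################################..........
green [0.6244 0.0828] 0.0406 ...............######..............................................................##############....#.#####..####......
yellow [ 0.6213 -0.0159] 0.0418 ......################################################...........##################################################.....
blue [ 0.6177 -0.1156] 0.0414 ........################################################............################################################....
red [([280.5, 413.5], 0.76, [0.3278, 0.0893, 0.044]), ([166.1, 334.7], 0.6, [0.4481, 0.2225, 0.044]), ([188.1, 177.0], 0.55, [0.6359, 0.1718, 0.044])]
green [([340.9, 324.5], 0.63, [0.4575, 0.0103, 0.044])]
yellow []
blue [([262.7, 314.3], 0.92, [0.4733, 0.103, 0.044])]
```

View pics/w4b.png

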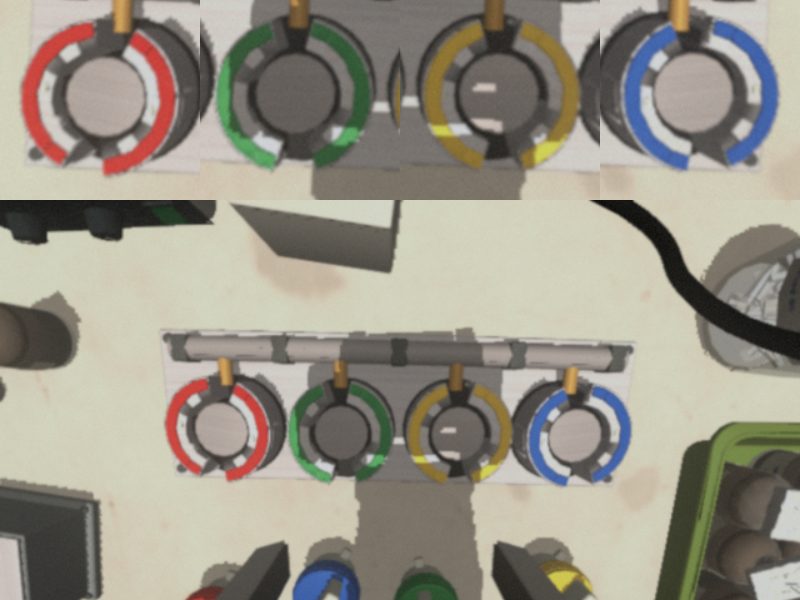

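apply_moves --steps "0 -0.07 0 0 0 0 -1.5;0 -0.07 0 0 0 0 -1.5;0 -0.07 0 0 0 0 -1.5;0 -0.07 0 0 0 0 -1.5;0 -0.07 0 0 0 0 -1.5;0 -0.07 0 0 0 0 -1.5;0 -0.07 0 0 0 0 -1.5;0 -0.07 0 0 0 0 -1.5;0 -0.07 0 0 0 0 -1.5;0 -0.07 0 0 0 0 -1.5"

```text
clock: 13.88
tcp_pos: [0.5153, 0.0433, 0.201]
tool_rot: [180.0, -0.0, 70.6]
wrist_force: [-0.7, -0.4, 0.2]
gripper_width: 0.094
```

apply_moves --steps "0 0 0 0 0 0 -1.2;0 0 0 0 0 0 -1.2;0 0 0 0 0 0 -1.2;0 0 0 0 0 0 -1.2;0 0 0 0 0 0 -1.2;0 0 0 0 0 0 -1.2;0 0 0 0 0 0 -1.2;0 0 0 0 0 0 -1.2;0 0 0 0 0 0 -1.2;0 0 0 0 0 0 -1.2"

```text
clock: 14.72
tcp_pos: [0.5153, 0.0433, 0.201]
tool_rot: [180.0, 0.0, 139.4]
wrist_force: [-0.5, -0.1, 0.1]
gripper_width: 0.0939
```

Run:
```python
from h import *
rel((.51,.05,.2,180))
top=cv2.imread('pics/top0.png');m=viewer.camera_model('top')
C={'red':(.6266,.1822),'green':(.6211,.081),'yellow':(.6183,-.0176),'blue':(.6145,-.1173)}
for k in C:
    o=ortho(m,top,C[k],.056);M=colmask(o,k);v,u=np.nonzero(M);x=.055-(v+.5)/2000;y=.055-(u+.5)/2000
    r=np.hypot(x,y);q=(r>.034)&(r<.044);h=np.histogram(np.degrees(np.arctan2(y,x))[q],np.arange(-180,181,2))[0]
    print(k,''.join('#' if a>18 else '.' for a in h))
```

```text
tcp [0.5153 0.0433 0.201 ] rot [1.800e+02 1.000e-02 1.394e+02] w 0.0939 F [-0.5 -0.1  0.1] t 14.72 j [  1.  12.  91.  -0.  77. -49.]
[ 8.400e-03  1.600e-03  1.000e-03  0.000e+00  1.000e-04 -7.087e-01]
red ..#########################################################################.................#########################################################################...............
green ..........########################################################################..................########################################################################........
yellow .........#########################################################################.........###....##########################################################################........
blue ............########################################################################.................#########################################################################......
```

apply_moves --steps "0 0 0 0 0 0 -0.7;0 0 0 0 0 0 -0.7;0 0 0 0 0 0 -0.7;0 0 0 0 0 0 -0.7;0 0 0 0 0 0 -0.7;0 0 0 0 0 0 -0.7;0 0 0 0 0 0 -0.7;0 0 0 0 0 0 -0.7"

```text
clock: 15.38
tcp_pos: [0.5153, 0.0433, 0.201]
tool_rot: [180.0, 0.0, 178.9]
wrist_force: [-0.3, 0.6, 0.1]
gripper_width: 0.0938
```

```bash
cat > cart.py <<'E'
from h import *
def wing(w,im,c,z=.088,half=.04,s=2500):
    "white wing-top: min-area rectangle; returns centre, yaw, size, patch"
    o=ortho(w,im,c,z,half,s);h=cv2.cvtColor(o,cv2.COLOR_BGR2HSV)
    n=o.shape[0];yy,xx=np.mgrid[:n,:n]
    M=((h[...,1]<70)&(h[...,2]>110)&(np.hypot(yy-n/2,xx-n/2)<.036*s)).astype(np.uint8)
    M=cv2.morphologyEx(M,cv2.MORPH_OPEN,np.ones((9,9)))
    nl,L,st,ce=cv2.connectedComponentsWithStats(M)
    if nl<2: return None
    best=1+np.argmin([np.hypot(*(ce[i]-n/2))-np.sqrt(st[i,4]) for i in range(1,nl)])
    P=np.argwhere(L==best)[:,::-1].astype(np.float32);(u,v),(a,b),_=cv2.minAreaRect(P)
    bx=cv2.boxPoints(cv2.minAreaRect(P));e=[bx[1]-bx[0],bx[2]-bx[1]];l=e[np.argmax([np.hypot(*q) for q in e])]
    yaw=np.degrees(np.arctan2(-l[0],-l[1]))%180
    cv2.polylines(o,[bx.astype(int)],True,(255,0,255),1)
    return np.array([c[0]+half-v/s,c[1]+half-u/s]),yaw,(max(a,b)/s,min(a,b)/s),o
E
python3 - <<'E'
from cart import *
rel();save('wrist','w5.png');im=cv2.imread('pics/w5.png');w=viewer.camera_model('wrist')
C={'red':(.449,.221),'green':(.458,.011),'yellow':(.468,-.114),'blue':(.474,.105)};rows=[]
for k in C:
    d=[atz(w,r['uv'],.044)[:2] for r in mark_of('cartridge_%s_mid'%k,'wrist')];print(k,np.round(d,4).tolist())
    try:
        cc,rad,h,o=ringfit(w,im,C[k],k,z=.058,half=.045);print(cc.round(4),rad.round(4))
    except Exception as e: print(e);cc=C[k]
    r=wing(w,im,cc);
    if r: print(r[0].round(4),round(r[1],1),np.round(r[2],4));rows.append(cv2.resize(r[3],(200,200)))
    else: rows.append(cv2.resize(ortho(w,im,cc,.088,.04),(200,200)))
cv2.imwrite('pics/w5b.png',np.vstack([np.hstack(rows),cv2.resize(im,(800,600))[:400]]))
E
```

```text
tcp [0.5153 0.0433 0.201 ] rot [1.8000e+02 1.0000e-02 1.7891e+02] w 0.0938 F [-0.3  0.6  0.1] t 15.38 j [  1.  12.  91.   0.  77. -88.]
red [[0.3352, 0.0863], [0.4469, 0.2188]]
[0.448  0.2144] 0.0317
[0.4488 0.2235] 174.6 [0.0719 0.0538]
green [[0.456, 0.0109]]
[0.4555 0.0086] 0.0294
[ 0.4561 -0.    ] 3.9 [0.0717 0.0544]
yellow [[0.4683, -0.1097]]
[ 0.4657 -0.1084] 0.0309
[ 0.467  -0.1176] 8.1 [0.072  0.0534]
blue [[0.4733, 0.1055]]
[0.4724 0.1037] 0.0294
[0.4745 0.1097] 160.5 [0.0719 0.0592]
```

View pics/w5b.png

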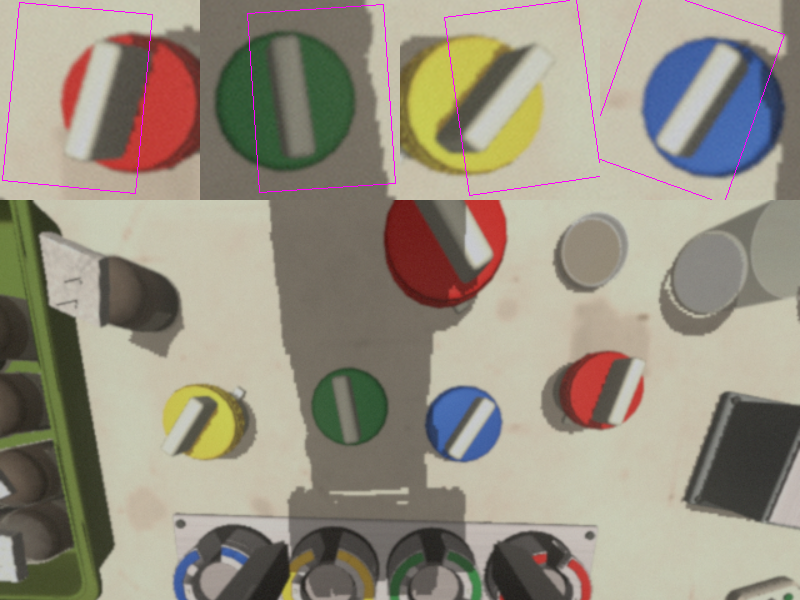

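```bash
cat >> cart.py <<'E'
from scipy.optimize import minimize
def fitwing(w,im,c,yaw):
    g=cv2.GaussianBlur(cv2.cvtColor(im,cv2.COLOR_BGR2GRAY).astype(np.float32),(0,0),.7)
    a=np.linspace(-1,1,41)
    def samp(p,L,W):   # perimeter points of an LxW rectangle
        P=np.r_[np.c_[a*L,0*a+W],np.c_[a*L,0*a-W],np.c_[0*a[::4]+L,a[::4]*W],np.c_[0*a[::4]-L,a[::4]*W]]
        t=np.radians(p[2]);c_,s_=np.cos(t),np.sin(t)
        X=np.c_[p[0]*1e-3+P[:,0]*c_-P[:,1]*s_,p[1]*1e-3+P[:,0]*s_+P[:,1]*c_,np.full(len(P),.088)]
        q=proj(w,X).astype(np.float32);return cv2.remap(g,q[None,:,0],q[None,:,1],cv2.INTER_LINEAR)[0]
    f=lambda p:-np.mean(np.clip(samp(p,.0238,.0048)-samp(p,.0262,.0072),-20,30))
    best=None
    for dx in(-2,0,2):
        for dy in(-2,0,2):
            r=minimize(f,[c[0]*1e3+dx,c[1]*1e3+dy,yaw],method='Nelder-Mead',options=dict(initial_simplex=np.array([c[0]*1e3+dx,c[1]*1e3+dy,yaw])+np.array([[0,0,0],[2,0,0],[0,2,0],[0,0,5]])))
            if best is None or r.fun<best.fun: best=r
    return best.x,-best.fun
E
python3 - <<'E'
from cart import *
im=cv2.imread('pics/w5.png');w=viewer.camera_model('wrist')
for k,c,y in(('red',(.4472,.217),-15.3),('green',(.4573,.0115),7.3),('yellow',(.4663,-.1118),-37),('blue',(.4724,.1039),-32)):
    p,s=fitwing(w,im,c,y);print(k,p.round(2),round(s,1))
rel((.4472,.217,.11,180-15.3))
E
```

```text
red [444.85 216.97 -16.57] 21.1
green [456.13  11.08   8.97] 23.7
yellow [ 469.36 -112.6   -38.57] 15.9
blue [472.18 103.4  -33.48] 26.5
tcp [0.5153 0.0433 0.201 ] rot [-180.      0.    178.96] w 0.0941 F [ 0.3 -0.9  0.8] t 15.63 j [  1.  12.  91.  -0.  77. -88.]
[ 0.0713  0.1724  0.091  -0.      0.      0.2489]
```

Run:
```python
from h import *
rel((.447,.217,.13,164),(.447,.217,.04,164))
```

```text
tcp [0.5153 0.0433 0.201 ] rot [-180.      0.    178.96] w 0.0941 F [ 0.3 -0.9  0.8] t 15.63 j [  1.  12.  91.  -0.  77. -88.]
[ 0.0715  0.1724  0.071  -0.      0.      0.2611]
[ 0.0715  0.1724  0.161  -0.      0.      0.2611]
```

apply_moves --steps "90 0.0715 0.1724 0.071 0 0 0.2611;90 0.0715 0.1724 0.071 0 0 0.2611;90 0.0715 0.1724 0.071 0 0 0.2611;90 0.0715 0.1724 0.071 0 0 0.2611;90 0.0715 0.1724 0.071 0 0 0.2611;90 0.0715 0.1724 0.071 0 0 0.2611;90 0.0715 0.1724 0.071 0 0 0.2611;90 0.0715 0.1724 0.071 0 0 0.2611"

```text
clock: 16.3
tcp_pos: [0.4471, 0.2166, 0.1303]
tool_rot: [180.0, 0.0, 164.1]
wrist_force: [0.5, -0.8, 0.8]
gripper_width: 0.0611
```

Run:
```python
from h import *
rel((.447,.217,.13,164),(.447,.217,.04,164))
```

```text
tcp [0.4471 0.2166 0.1303] rot [1.7999e+02 3.0000e-02 1.6406e+02] w 0.0611 F [ 0.5 -0.8  0.8] t 16.3 j [ 22.  13.  99.  -0.  67. -52.]
[0.0002 0.0003 0.0003 0.0001 0.0004 0.001 ]
[0.0003 0.0003 0.0903 0.0001 0.0004 0.001 ]
```

apply_moves --steps "90 0 0 0.04 0 0 0;90 0 0 0.08 0 0 0;90 0 0 0.09 0 0 0;200 0 0 0.09 0 0 0;255 0 0 0.09 0 0 0;255 0 0 0.09 0 0 0;255 0 0 0.09 0 0 0;255 0 0 0.09 0 0 0;255 0 0 0.09 0 0 0;255 0 0 0.09 0 0 0" --force 40

```text
clock: 17.13
tcp_pos: [0.447, 0.217, 0.0405]
tool_rot: [180.0, 0.0, 164.1]
wrist_force: [-0.4, -0.4, 0.4]
gripper_width: 0.0176
```

apply_moves --steps "255 0 0 0 0 0 0;255 0 0 0 0 0 0;255 0 0 0 0 0 0;255 0 0 0 0 0 0"

```text
clock: 17.47
tcp_pos: [0.4467, 0.2169, 0.0399]
tool_rot: [-180.0, -0.0, 164.1]
wrist_force: [-0.6, -0.1, 0.3]
gripper_width: 0.0119
```

```bash
cat >> cart.py <<'E'
def held(k,zg,lift):
    "drum circle of the held cartridge: its offset from the tool axis, in tool axes (mm)"
    o=bot.get_obs();w=viewer.camera_model('wrist');im=viewer.get_image('wrist')[:,:,::-1].copy()
    t=o['tcp_pos'];R=Ro.from_euler('xyz',o['tool_rot'],degrees=True)
    cc,rad,h,p=ringfit(w,im,t[:2],k,z=.058+lift,half=.045)
    d=R.inv().apply(np.r_[cc-t[:2],0])*1e3
    r=fitwing_l(w,im,t[:2],o['tool_rot'][2],.088+lift)
    print('drum off',d[:2].round(2),'rad',rad.round(4));return p
def fitwing_l(*a): pass
E
python3 - <<'E'
from h import *
rel((.63,.184,.19,167))
E
```

```text
tcp [0.4467 0.2169 0.0399] rot [-1.8000e+02 -1.0000e-02  1.6406e+02] w 0.0119 F [-0.6 -0.1  0.3] t 17.47 j [ 22.  20. 104.  -0.  56. -52.]
[-1.852e-01  1.870e-02 -1.501e-01 -1.000e-04 -1.000e-04 -5.130e-02]
```

apply_moves --steps "255 0 0 -0.04 0 0 0;255 0 0 -0.08 0 0 0;255 -0.01 0 -0.12 0 0 0;255 -0.04 0.004 -0.15 0 0 -0.02;255 -0.08 0.008 -0.15 0 0 -0.04;255 -0.12 0.013 -0.15 0 0 -0.0513;255 -0.155 0.016 -0.15 0 0 -0.0513;255 -0.1852 0.0187 -0.15 0 0 -0.0513;255 -0.1852 0.0187 -0.15 0 0 -0.0513;255 -0.1852 0.0187 -0.15 0 0 -0.0513"

```text
clock: 18.3
tcp_pos: [0.6304, 0.1834, 0.1883]
tool_rot: [-179.9, -0.1, 166.9]
wrist_force: [-0.7, 0.4, -1.4]
gripper_width: 0.012
```

Run:
```python
from cart import *
p=held('red',.04,.15)
rel((.63,.184,.19,167),(.63,.184,.1,167))
viewer.get_image('wrist');im=viewer.get_image('wrist')[:,:,::-1]
cv2.imwrite('pics/w6.png',np.hstack([im[60:480,100:540],cv2.resize(p,(360,420))]))
```

```text
drum off [11.18  1.34] rad 0.0298
tcp [0.6296 0.1839 0.189 ] rot [-1.7996e+02 -8.0000e-02  1.6698e+02] w 0.0116 F [ 0.4  0.6 -1.3] t 18.35 j [ 13.  31.  67.   0.  82. -64.]
[-0.0003  0.0002 -0.001  -0.0006 -0.0015 -0.0004]
[-0.0005  0.0002  0.089  -0.0006 -0.0015 -0.0004]
```

View pics/w6.png

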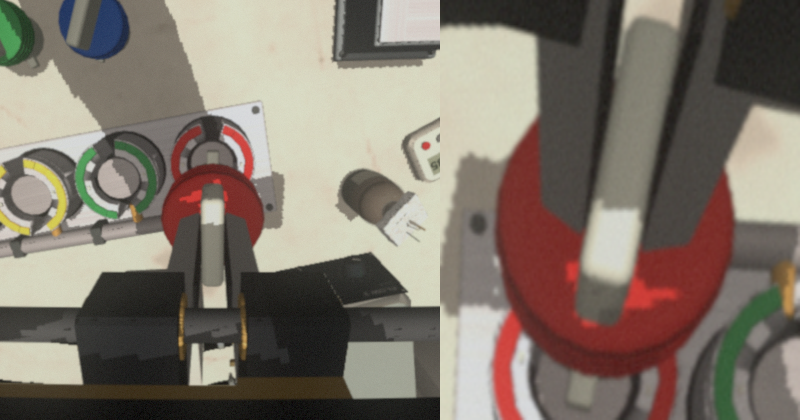

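apply_moves --steps "255 0 0 0.035 0 0 0;255 0 0 0.065 0 0 0;255 0 0 0.085 0 0 0;255 0 0 0.09 0 0 0;255 0 0 0.095 0 0 0;255 0 0 0.1 0 0 0;255 0 0 0.1 0 0 0"

```text
clock: 19.03
tcp_pos: [0.6301, 0.1843, 0.0906]
tool_rot: [180.0, 0.1, 167.0]
wrist_force: [-0.2, 0.9, -0.4]
gripper_width: 0.0119
```

apply_moves --steps "255 0 0 0.004 0 0 0;255 0 0 0.008 0 0 0;255 0 0 0.012 0 0 0;255 0 0 0.016 0 0 0;255 0 0 0.016 0 0 0"

```text
clock: 19.45
tcp_pos: [0.6306, 0.1842, 0.0742]
tool_rot: [179.9, 0.1, 167.0]
wrist_force: [2.8, 1.8, 7.3]
gripper_width: 0.0119
```

apply_moves --steps "255 0 0 0.002 0 0 0;255 0 0 0.002 0 0 0.12;255 0 0 0.002 0 0 0.24;255 0 0 0.002 0 0 0.36;255 0 0 0.002 0 0 0.48;255 0 0 0.002 0 0 0.6;255 0 0 0.002 0 0 0.72;255 0 0 0.002 0 0 0.84"

```text
clock: 20.12
tcp_pos: [0.6306, 0.1839, 0.073]
tool_rot: [179.9, 0.1, 118.5]
wrist_force: [1.0, -0.7, 8.6]
gripper_width: 0.0117
```

apply_moves --steps "255 0 0 0 0 0 0.12;255 0 0 0 0 0 0.24;255 0 0 0 0 0 0.36;255 0 0 0 0 0 0.48;255 0 0 0 0 0 0.6;255 0 0 0 0 0 0.7;255 0 0 0 0 0 0.76;255 0 0 0 0 0 0.76"

```text
clock: 20.78
tcp_pos: [0.6302, 0.1841, 0.0728]
tool_rot: [180.0, -0.0, 75.1]
wrist_force: [-2.3, -0.1, 8.3]
gripper_width: 0.012
```

Run:
```python
from h import *
rel();print(bot.get_obs()['wrist_torque'])
```

```text
tcp [0.6302 0.1841 0.0728] rot [ 1.7996e+02 -2.0000e-02  7.5090e+01] w 0.012 F [-2.3 -0.1  8.3] t 20.78 j [13. 36. 74. -0. 69. 28.]
[-0.16883359  0.71931295  0.00888039]
```

apply_moves --steps "255 0 0 -0.004 0 0 0;255 0 0 -0.008 0 0 0;255 0 0 -0.009 0 0 0;255 0 0 -0.009 0 0 0"

```text
clock: 21.12
tcp_pos: [0.63, 0.184, 0.0812]
tool_rot: [180.0, -0.0, 75.3]
wrist_force: [-0.9, -0.5, 2.6]
gripper_width: 0.0119
```

apply_moves --steps "160 0 0 0 0 0 0;130 0 0 0 0 0 0;130 0 0 0 0 0 0;130 0 0 0 0 0 0;100 0 0 -0.03 0 0 0;100 0 0 -0.07 0 0 0;100 0 0 -0.11 0 0 0;100 0 0 -0.11 0 0 0"

```text
clock: 21.78
tcp_pos: [0.6324, 0.1846, 0.1997]
tool_rot: [179.4, -0.3, 75.3]
wrist_force: [-0.4, -0.1, 0.9]
gripper_width: 0.0567
```

Run:
```python
from cart import *
S=dict(red=(.63,.184),green=(.6247,.0826),yellow=(.6216,-.0161),blue=(.618,-.116))
viewer.get_image('wrist');w=viewer.camera_model('wrist')
viewer.get_image('side');viewer.get_image('top');tb=np.array([.0037,.0015,0])
for c in('wrist','side','top'):
    m=viewer.camera_model(c)
    for k in S:
        r=mark_of('cartridge_%s_mid'%k,c)
        print(c,k,[(round(q['p'],2),(atz(m,q['uv'],.044)+(tb if c=='top' else 0)).round(4)[:2].tolist(),'hi',(atz(m,q['uv'],.086)+(tb if c=='top' else 0)).round(4)[:2].tolist()) for q in r if q['p']>.4])
# locked wing: fit at z=.042+.088
def fw(z):
    im=viewer.get_image('wrist')[:,:,::-1].copy()
    import cart
rel((.51,.05,.2,180),(.457,.011,.13,188))
```

```text
wrist red [(0.8, [0.326, 0.0813], 'hi', [0.3652, 0.1031]), (0.78, [0.6226, 0.1766], 'hi', [0.6261, 0.1869])]
wrist green []
wrist yellow [(0.75, [0.4659, -0.1051], 'hi', [0.4883, -0.0609]), (0.51, [0.3812, 0.3182], 'hi', [0.4138, 0.3114])]
wrist blue [(0.73, [0.4725, 0.107], 'hi', [0.494, 0.1257])]
side red [(0.89, [0.3585, 0.4983], 'hi', [0.3641, 0.399]), (0.79, [0.6532, 0.2833], 'hi', [0.6376, 0.1995]), (0.65, [0.3412, 0.1085], 'hi', [0.348, 0.0372])]
side green [(0.56, [0.463, 0.003], 'hi', [0.4611, -0.0607])]
side yellow [(0.77, [0.4656, -0.1188], 'hi', [0.4635, -0.1738])]
side blue [(0.88, [0.4751, 0.1079], 'hi', [0.4723, 0.0367])]
top red [(0.71, [0.4781, 0.3984], 'hi', [0.4735, 0.3911]), (0.69, [0.3595, 0.4552], 'hi', [0.3587, 0.446])]
top green [(0.65, [0.4649, 0.0074], 'hi', [0.4607, 0.0124])]
top yellow [(0.9, [0.4618, -0.1205], 'hi', [0.4577, -0.1114])]
top blue []
tcp [0.63   0.184  0.1909] rot [-180.      0.     75.33] w 0.0573 F [-0.4 -0.3  0.3] t 22.53 j [13. 31. 67. -0. 82. 28.]
[-1.6000e-01 -8.2100e-02 -9.1000e-03 -1.0000e-04 -0.0000e+00 -1.8269e+00]
[-2.1120e-01 -1.2350e-01  6.0900e-02 -1.0000e-04 -0.0000e+00 -1.9665e+00]
```

apply_moves --steps "90 -0.05 -0.03 0 0 0 -1.9665;90 -0.1 -0.06 0 0 0 -1.9665;90 -0.15 -0.09 0 0 0 -1.9665;90 -0.18 -0.11 0 0 0 -1.9665;90 -0.211 -0.1235 0 0 0 -1.9665;90 -0.211 -0.1235 0.06 0 0 -1.9665;90 -0.211 -0.1235 0.06 0 0 -1.9665;90 -0.211 -0.1235 0.06 0 0 -1.9665;90 -0.211 -0.1235 0.06 0 0 -1.9665;90 -0.211 -0.1235 0.06 0 0 -1.9665"

```text
clock: 23.37
tcp_pos: [0.4569, 0.0109, 0.1309]
tool_rot: [180.0, -0.0, 147.2]
wrist_force: [-0.2, 0.7, 0.6]
gripper_width: 0.0608
```

Run:
```python
from h import *
rel((.4565,.0112,.13,188))
```

```text
tcp [0.4569 0.0109 0.1309] rot [180.    -0.   147.22] w 0.0608 F [-0.2  0.7  0.6] t 23.37 j [ -3.   8. 105.   0.  67. -60.]
[ 5.000e-04  0.000e+00  9.000e-04  0.000e+00  0.000e+00 -7.117e-01]
```

apply_moves --steps "90 0 0 0 0 0 -0.7117;90 0 0 0 0 0 -0.7117;90 0 0 0 0 0 -0.7117;90 0 0 0 0 0 -0.7117;90 0 0 0 0 0 -0.7117;90 0 0 0 0 0 -0.7117;90 0 0 0.03 0 0 -0.7117;90 0 0 0.07 0 0 -0.7117;90 0 0 0.091 0 0 -0.7117;255 0 0 0.091 0 0 -0.7117"

```text
clock: 24.2
tcp_pos: [0.4549, 0.0113, 0.0366]
tool_rot: [179.9, -0.3, -172.3]
wrist_force: [-0.9, -0.2, 0.3]
gripper_width: 0.0568
```

apply_moves --steps "255 0 0 0 0 0 0;255 0 0 0 0 0 0;255 0 0 0 0 0 0;255 0 0 0 0 0 0;255 0 0 0 0 0 0;255 0 0 0 0 0 0;255 0 0 0 0 0 0;255 0 0 0 0 0 0;255 0 0 0 0 0 0;255 0 0 0 0 0 0"

```text
clock: 25.03
tcp_pos: [0.4572, 0.0112, 0.0403]
tool_rot: [-180.0, 0.0, -172.3]
wrist_force: [-2.0, 0.1, 6.0]
gripper_width: 0.0117
```

Run:
```python
from h import *
rel((.6247,.0826,.19,182),(.6247,.0826,.075,182))
```

```text
tcp [0.4572 0.0112 0.0403] rot [-1.7999e+02  2.0000e-02 -1.7232e+02] w 0.0117 F [-2.   0.1  6. ] t 25.03 j [  -3.   16.  110.   -0.   54. -101.]
[-1.756e-01  4.840e-02 -1.496e-01 -1.000e-04  4.000e-04  9.910e-02]
[-1.755e-01  4.840e-02 -3.460e-02 -1.000e-04  4.000e-04  9.910e-02]
```

apply_moves --steps "255 0 0 -0.04 0 0 0;255 0 0 -0.08 0 0 0;255 -0.01 0 -0.12 0 0 0;255 -0.04 0.01 -0.15 0 0 0.03;255 -0.08 0.02 -0.15 0 0 0.06;255 -0.115 0.032 -0.15 0 0 0.0991;255 -0.15 0.042 -0.15 0 0 0.0991;255 -0.1756 0.0484 -0.15 0 0 0.0991;255 -0.1756 0.0484 -0.15 0 0 0.0991;255 -0.1756 0.0484 -0.15 0 0 0.0991"

```text
clock: 25.87
tcp_pos: [0.6247, 0.083, 0.1882]
tool_rot: [-180.0, -0.1, -178.0]
wrist_force: [-0.1, 0.5, -2.0]
gripper_width: 0.0116
```

```bash
cat > hd.py <<'E'
import sys
from cart import *
def edges(k,lift):
    "held drum: left/right/near extremes at drum-top plane, tool offset mm"
    o=bot.get_obs();w=viewer.camera_model('wrist');im=viewer.get_image('wrist')[:,:,::-1].copy();t=o['tcp_pos'];R=Ro.from_euler('xyz',o['tool_rot'],degrees=True)
    h=cv2.cvtColor(im,cv2.COLOR_BGR2HSV);hh={'red':0,'yellow':28,'green':65,'blue':110}[k]
    d=np.abs((h[...,0].astype(int)-hh+90)%180-90);M=(d<14)&(h[...,1]>90)&(h[...,2]>15)
    # drum silhouette = union of top circle (z .058) and bottom circle (z .032): maximise overlap
    g=[]
    best=None
    a=np.linspace(0,2*np.pi,60);c=np.c_[np.cos(a),np.sin(a)]*.031
    dt=None
    for dx in np.arange(-6,6.1,.5):
        for dy in np.arange(-3,3.1,.5):
            P=lambda z:proj(w,t+R.apply(np.c_[c[:,0]+dx/1e3,c[:,1]+dy/1e3,np.zeros(60)])*[1,1,0]+[0,0,-t[2]+z]) 
            hull=cv2.convexHull(np.r_[P(.058+lift),P(.032+lift)].astype(np.float32))
            m=np.zeros(M.shape,np.uint8);cv2.fillConvexPoly(m,hull.astype(int),1)
            hull2=(hull-hull.mean(0))*1.12+hull.mean(0);m2=np.zeros(M.shape,np.uint8);cv2.fillConvexPoly(m2,hull2.astype(int),1)
            s=(M&(m>0)).sum()-2*(M&(m2>0)&(m==0)).sum()-.15*m.sum()
            if best is None or s>best[0]: best=(s,dx,dy)
    print('drum off tool x,y mm',best)
E
python3 - <<'E'
from hd import *
rel((.6247,.0826,.19,182));edges('green',.15)
E
```

```text
tcp [0.6247 0.083  0.1882] rot [-1.7999e+02 -1.5000e-01 -1.7795e+02] w 0.0116 F [-0.1  0.5 -2. ] t 25.87 j [  4.  27.  72.   0.  81. -88.]
[-0.     -0.0004 -0.0018 -0.0001 -0.0026  0.0008]
drum off tool x,y mm (np.float64(2243.1000000000004), np.float64(5.5), np.float64(1.0))
```

apply_moves --steps "255 0 0 0.035 0 0 0;255 0 0 0.065 0 0 0;255 0 0 0.082 0 0 0;255 0 0 0.087 0 0 0;255 0 0 0.092 0 0 0;255 0 0 0.097 0 0 0;255 0 0 0.099 0 0 0;255 0 0 0.099 0 0 0"

```text
clock: 26.58
tcp_pos: [0.6248, 0.0826, 0.0916]
tool_rot: [180.0, 0.1, -178.0]
wrist_force: [-0.3, 0.3, -2.4]
gripper_width: 0.0115
```

apply_moves --steps "255 0 0 0.004 0 0 0;255 0 0 0.008 0 0 0;255 0 0 0.012 0 0 0;255 0 0 0.015 0 0 0;255 0 0 0.015 0 0 0"

```text
clock: 27.0
tcp_pos: [0.6251, 0.0826, 0.0761]
tool_rot: [180.0, 0.1, -178.0]
wrist_force: [2.7, 1.1, 5.1]
gripper_width: 0.012
```

apply_moves --steps "255 0 0 0.0035 0 0 0;255 0 0 0.0045 0 0 0;255 0 0 0.0045 0 0 0"

```text
clock: 27.25
tcp_pos: [0.6253, 0.0827, 0.0723]
tool_rot: [180.0, 0.1, -178.0]
wrist_force: [2.2, -0.8, 8.1]
gripper_width: 0.012
```

apply_moves --steps "255 0 0 0 0 0 0.12;255 0 0 0 0 0 0.24;255 0 0 0 0 0 0.36;255 0 0 0 0 0 0.48;255 0 0 0 0 0 0.6;255 0 0 0 0 0 0.72;255 0 0 0 0 0 0.84"

```text
clock: 27.83
tcp_pos: [0.6251, 0.0826, 0.0724]
tool_rot: [179.9, 0.1, 133.5]
wrist_force: [-0.2, -0.2, 7.9]
gripper_width: 0.0118
```

apply_moves --steps "255 0 0 0 0 0 0.12;255 0 0 0 0 0 0.24;255 0 0 0 0 0 0.36;255 0 0 0 0 0 0.48;255 0 0 0 0 0 0.6;255 0 0 0 0 0 0.7;255 0 0 0 0 0 0.76;255 0 0 0 0 0 0.76"

```text
clock: 28.5
tcp_pos: [0.6249, 0.0826, 0.0724]
tool_rot: [179.9, 0.0, 90.1]
wrist_force: [-0.4, -0.8, 7.8]
gripper_width: 0.0117
```

apply_moves --steps "255 0 0 -0.004 0 0 0;255 0 0 -0.008 0 0 0;255 0 0 -0.009 0 0 0;255 0 0 -0.009 0 0 0"

```text
clock: 28.83
tcp_pos: [0.6247, 0.0826, 0.0808]
tool_rot: [180.0, 0.0, 90.3]
wrist_force: [0.8, -0.9, 2.5]
gripper_width: 0.0114
```

apply_moves --steps "160 0 0 0 0 0 0;130 0 0 0 0 0 0;130 0 0 0 0 0 0;130 0 0 0 0 0 0;100 0 0 -0.03 0 0 0;100 0 0 -0.07 0 0 0;100 0 0 -0.11 0 0 0;100 0 0 -0.11 0 0 0"

```text
clock: 29.5
tcp_pos: [0.6271, 0.0829, 0.1989]
tool_rot: [179.3, -0.0, 90.3]
wrist_force: [0.9, -0.4, 1.9]
gripper_width: 0.0568
```

Run:
```python
from cart import *
viewer.get_image('side');viewer.get_image('top');tb=np.array([.0037,.0015,0])
for c in('side','top'):
    m=viewer.camera_model(c)
    for k in('yellow','blue'):
        print(c,k,[(round(q['p'],2),(atz(m,q['uv'],.044)+(tb if c=='top' else 0)).round(4)[:2].tolist()) for q in mark_of('cartridge_%s_mid'%k,c)])
rel((.4723,.1038,.19,147),(.4723,.1038,.13,147))
```

```text
side yellow [(0.89, [0.4673, -0.1013]), (0.27, [0.3724, -0.2152])]
side blue [(0.96, [0.4817, 0.1031])]
top yellow [(0.57, [0.4685, -0.1183])]
top blue [(0.69, [0.4718, 0.1014])]
tcp [0.6241 0.0826 0.1888] rot [-1.7985e+02  1.0000e-02  9.0330e+01] w 0.0571 F [ 0.4  0.5 -0.5] t 29.8 j [ 4. 27. 72.  0. 81.  4.]
[ 2.210e-02 -1.516e-01 -8.000e-04 -2.500e-03 -1.200e-03 -9.890e-01]
[ 0.0221 -0.1515  0.0592 -0.0025 -0.0012 -0.989 ]
```

Blue and yellow are unmoved. On to blue.

apply_moves --steps "90 0.005 -0.035 0 0 0 -0.989;90 0.01 -0.07 0 0 0 -0.989;90 0.016 -0.11 0 0 0 -0.989;90 0.0221 -0.1515 0 0 0 -0.989;90 0.0221 -0.1515 0.03 0 0 -0.989;90 0.0221 -0.1515 0.0592 0 0 -0.989;90 0.0221 -0.1515 0.0592 0 0 -0.989;90 0.0221 -0.1515 0.0592 0 0 -0.989;90 0.0221 -0.1515 0.0592 0 0 -0.989"

```text
clock: 30.55
tcp_pos: [0.4724, 0.1038, 0.1302]
tool_rot: [-179.9, -0.1, 147.3]
wrist_force: [0.3, -0.3, -0.2]
gripper_width: 0.0606
```

Run:
```python
from h import *
rel((.4723,.1038,.04,147))
```

```text
tcp [0.4724 0.1038 0.1302] rot [-1.7992e+02 -9.0000e-02  1.4731e+02] w 0.0606 F [ 0.3 -0.3 -0.2] t 30.55 j [  8.  12. 101.  -0.  67. -49.]
[-0.0001  0.0001  0.0902 -0.0014 -0.0016  0.0055]
```

apply_moves --steps "90 0 0 0.04 0 0 0;90 0 0 0.08 0 0 0;90 0 0 0.09 0 0 0;200 0 0 0.09 0 0 0;255 0 0 0.09 0 0 0;255 0 0 0.09 0 0 0;255 0 0 0.09 0 0 0;255 0 0 0.09 0 0 0;255 0 0 0.09 0 0 0;255 0 0 0.09 0 0 0"

```text
clock: 31.38
tcp_pos: [0.4732, 0.1039, 0.0418]
tool_rot: [180.0, 0.0, 147.0]
wrist_force: [0.4, -0.8, 0.3]
gripper_width: 0.0176
```

apply_moves --steps "255 0 0 0 0 0 0;255 0 0 0 0 0 0;255 0 0 0 0 0 0;255 0 0 0 0 0 0"

```text
clock: 31.72
tcp_pos: [0.4732, 0.1039, 0.0415]
tool_rot: [180.0, 0.0, 147.0]
wrist_force: [-0.8, 1.0, 5.7]
gripper_width: 0.0117
```

Run:
```python
from h import *
rel((.618,-.116,.19,185.5))
```

```text
tcp [0.4732 0.1039 0.0415] rot [1.7998e+02 2.0000e-02 1.4700e+02] w 0.0117 F [-0.8  1.   5.7] t 31.72 j [  8.  19. 106.  -0.  56. -49.]
[-2.413e-01 -1.055e-01 -1.484e-01  1.000e-04  4.000e-04 -6.720e-01]
```

apply_moves --steps "255 0 0 -0.04 0 0 0;255 0 0 -0.08 0 0 0;255 0 0 -0.12 0 0 0;255 -0.03 -0.013 -0.1484 0 0 -0.1;255 -0.06 -0.026 -0.1484 0 0 -0.2;255 -0.095 -0.041 -0.1484 0 0 -0.32;255 -0.13 -0.057 -0.1484 0 0 -0.44;255 -0.17 -0.074 -0.1484 0 0 -0.56;255 -0.205 -0.09 -0.1484 0 0 -0.672;255 -0.2413 -0.1055 -0.1484 0 0 -0.672"

```text
clock: 32.55
tcp_pos: [0.6183, -0.118, 0.1889]
tool_rot: [180.0, -0.1, -174.1]
wrist_force: [0.4, 0.7, -2.8]
gripper_width: 0.0115
```

apply_moves --steps "255 0 0 0 0 0 0;255 0 0 0 0 0 0"

```text
clock: 32.72
tcp_pos: [0.6178, -0.1176, 0.1878]
tool_rot: [179.9, -0.1, -174.7]
wrist_force: [-0.2, 0.2, -2.1]
gripper_width: 0.0115
```

Run:
```python
from h import *
rel((.618,-.116,.093,185.5))
```

```text
tcp [ 0.6178 -0.1176  0.1878] rot [ 1.7995e+02 -1.4000e-01 -1.7465e+02] w 0.0115 F [-0.2  0.2 -2.1] t 32.72 j [ -14.   27.   72.    0.   80. -109.]
[-0.0006  0.0015  0.0948  0.0009 -0.0025 -0.0026]
```

apply_moves --steps "255 0 0.001 0.035 0 0 0;255 0 0.001 0.065 0 0 0;255 0 0.001 0.082 0 0 0;255 0 0.001 0.087 0 0 0;255 0 0.001 0.092 0 0 0;255 0 0.001 0.095 0 0 0;255 0 0.001 0.097 0 0 0;255 0 0.001 0.097 0 0 0"

```text
clock: 33.38
tcp_pos: [0.6181, -0.115, 0.0934]
tool_rot: [-180.0, 0.1, -174.5]
wrist_force: [-0.1, -0.2, -1.8]
gripper_width: 0.0119
```

apply_moves --steps "255 0 -0.001 0.003 0 0 0;255 0 -0.001 0.007 0 0 0;255 0 -0.001 0.011 0 0 0;255 0 -0.001 0.015 0 0 0;255 0 -0.001 0.019 0 0 0;255 0 -0.001 0.019 0 0 0"

```text
clock: 33.88
tcp_pos: [0.6184, -0.1163, 0.0738]
tool_rot: [-180.0, 0.1, -174.5]
wrist_force: [1.5, -0.3, 7.7]
gripper_width: 0.0116
```

apply_moves --steps "255 0 0 0 0 0 0.12;255 0 0 0 0 0 0.24;255 0 0 0 0 0 0.36;255 0 0 0 0 0 0.48;255 0 0 0 0 0 0.6;255 0 0 0 0 0 0.72;255 0 0 0 0 0 0.84"

```text
clock: 34.47
tcp_pos: [0.6184, -0.1163, 0.0744]
tool_rot: [180.0, 0.1, 137.0]
wrist_force: [-0.1, -2.0, 6.7]
gripper_width: 0.0121
```

apply_moves --steps "255 0 0 0 0 0 0.12;255 0 0 0 0 0 0.24;255 0 0 0 0 0 0.36;255 0 0 0 0 0 0.48;255 0 0 0 0 0 0.6;255 0 0 0 0 0 0.7;255 0 0 0 0 0 0.76;255 0 0 0 0 0 0.76"

```text
clock: 35.13
tcp_pos: [0.6181, -0.1162, 0.0744]
tool_rot: [180.0, 0.0, 93.6]
wrist_force: [-1.4, -0.9, 7.4]
gripper_width: 0.0116
```

apply_moves --steps "255 0 0 -0.004 0 0 0;255 0 0 -0.008 0 0 0;255 0 0 -0.009 0 0 0;255 0 0 -0.009 0 0 0"

```text
clock: 35.47
tcp_pos: [0.6179, -0.1162, 0.0829]
tool_rot: [180.0, 0.0, 93.8]
wrist_force: [-1.2, -1.7, 3.3]
gripper_width: 0.0119
```

apply_moves --steps "160 0 0 0 0 0 0;130 0 0 0 0 0 0;130 0 0 0 0 0 0;130 0 0 0 0 0 0;100 0 0 -0.03 0 0 0;100 0 0 -0.07 0 0 0;100 0 0 -0.11 0 0 0;100 0 0 -0.11 0 0 0"

```text
clock: 36.13
tcp_pos: [0.6203, -0.1166, 0.2011]
tool_rot: [179.4, 0.2, 93.8]
wrist_force: [-0.0, 0.4, 0.9]
gripper_width: 0.0567
```

Run:
```python
from cart import *
viewer.get_image('side');viewer.get_image('top');tb=np.array([.0037,.0015,0])
for c in('side','top'):
    m=viewer.camera_model(c)
    for k in('yellow','blue'):
        print(c,k,[(round(q['p'],2),(atz(m,q['uv'],.044)+(tb if c=='top' else 0)).round(4)[:2].tolist(),(atz(m,q['uv'],.086)+(tb if c=='top' else 0)).round(4)[:2].tolist()) for q in mark_of('cartridge_%s_mid'%k,c)])
rel((.4668,-.112,.19,142),(.4668,-.112,.13,142),(.51,-.1,.19,180))
```

```text
side yellow [(0.59, [0.4634, -0.1017], [0.4614, -0.1579])]
side blue [(0.81, [0.6371, -0.06], [0.6227, -0.1192]), (0.35, [0.3487, 0.2356], [0.355, 0.1551])]
top yellow [(0.54, [0.4664, -0.1139], [0.4621, -0.105])]
top blue [(0.86, [0.6343, -0.1264], [0.6247, -0.1172])]
tcp [ 0.6174 -0.1159  0.191 ] rot [-1.7986e+02 -5.0000e-02  9.3830e+01] w 0.0572 F [0.7 0.8 0.1] t 36.43 j [-14.  27.  72.   0.  81. -18.]
[ 0.014  -0.15    0.0014 -0.002  -0.0018 -0.8408]
[ 0.0139 -0.1498  0.0614 -0.002  -0.0018 -0.8408]
[ 2.300e-02 -1.061e-01  1.300e-03 -1.400e-03 -2.500e-03 -1.504e+00]
```

apply_moves --steps "90 0.004 -0.035 0 0 0 -0.8408;90 0.008 -0.07 0 0 0 -0.8408;90 0.011 -0.11 0 0 0 -0.8408;90 0.014 -0.15 0 0 0 -0.8408;90 0.014 -0.15 0.03 0 0 -0.8408;90 0.014 -0.15 0.0614 0 0 -0.8408;90 0.014 -0.15 0.0614 0 0 -0.8408;90 0.014 -0.15 0.0614 0 0 -0.8408;90 0.014 -0.15 0.0614 0 0 -0.8408"

```text
clock: 37.18
tcp_pos: [0.4673, -0.1121, 0.131]
tool_rot: [-180.0, -0.0, 141.8]
wrist_force: [-0.2, 0.0, 0.4]
gripper_width: 0.0611
```

Run:
```python
from cart import *
im=viewer.get_image('wrist')[:,:,::-1].copy();w=viewer.camera_model('wrist')
for c in((.4668,-.112),(.465,-.112),(.469,-.112)): 
    p,s=fitwing(w,im,c,-38);print(p.round(2),round(s,1))
cc,rad,h,o=ringfit(w,im,(.467,-.11),'yellow',z=.058,half=.045);print(cc.round(4),rad.round(4))
rel((.4668,-.112,.04,142))
```

```text
[ 465.69 -115.11  -38.11] 8.5
[ 461.43 -105.22  -39.98] 9.0
[ 465.66 -115.1   -38.08] 8.5
[ 0.4654 -0.1117] 0.0305
tcp [ 0.4675 -0.1122  0.1315] rot [1.800e+02 1.000e-02 1.418e+02] w 0.0607 F [0.6 0.3 0.8] t 37.23 j [-18.  11. 102.  -0.  67. -70.]
[ 0.0007 -0.0003  0.0915  0.0001  0.0002 -0.0034]
```

apply_moves --steps "90 0.001 0 0.04 0 0 0;90 0.001 0 0.08 0 0 0;90 0.001 0 0.0915 0 0 0;200 0.001 0 0.0915 0 0 0;255 0.001 0 0.0915 0 0 0;255 0.001 0 0.0915 0 0 0;255 0.001 0 0.0915 0 0 0;255 0.001 0 0.0915 0 0 0;255 0.001 0 0.0915 0 0 0;255 0.001 0 0.0915 0 0 0"

```text
clock: 38.07
tcp_pos: [0.4667, -0.1115, 0.0403]
tool_rot: [180.0, 0.0, 142.0]
wrist_force: [-0.2, -0.1, 0.0]
gripper_width: 0.0181
```

apply_moves --steps "255 0 0 0 0 0 0;255 0 0 0 0 0 0;255 0 0 0 0 0 0;255 0 0 0 0 0 0"

```text
clock: 38.4
tcp_pos: [0.4665, -0.1115, 0.0398]
tool_rot: [-180.0, -0.0, 142.0]
wrist_force: [-0.2, -0.6, 1.1]
gripper_width: 0.0117
```

Run:
```python
from h import *
rel((.6216,-.0161,.19,180.5))
```

```text
tcp [ 0.4665 -0.1115  0.0398] rot [-1.80e+02 -1.00e-02  1.42e+02] w 0.0117 F [-0.2 -0.6  1.1] t 38.4 j [-18.  18. 106.  -0.  55. -70.]
[-6.350e-02  1.707e-01 -1.502e-01 -0.000e+00 -1.000e-04 -6.720e-01]
```

apply_moves --steps "255 0 0 -0.04 0 0 0;255 0 0 -0.08 0 0 0;255 0 0 -0.12 0 0 0;255 -0.012 0.032 -0.1502 0 0 -0.12;255 -0.025 0.068 -0.1502 0 0 -0.24;255 -0.038 0.103 -0.1502 0 0 -0.36;255 -0.051 0.137 -0.1502 0 0 -0.48;255 -0.0635 0.1707 -0.1502 0 0 -0.6;255 -0.0635 0.1707 -0.1502 0 0 -0.672;255 -0.0635 0.1707 -0.1502 0 0 -0.672"

```text
clock: 39.23
tcp_pos: [0.622, -0.015, 0.1883]
tool_rot: [180.0, -0.1, -179.2]
wrist_force: [-0.6, 0.2, -1.7]
gripper_width: 0.0117
```

apply_moves --steps "255 0 0 0 0 0 0;255 0 0 0 0 0 0"

```text
clock: 39.4
tcp_pos: [0.6211, -0.0166, 0.1901]
tool_rot: [-180.0, -0.0, -179.7]
wrist_force: [-0.9, -0.3, -1.9]
gripper_width: 0.0115
```

Run:
```python
from h import *
rel((.6216,-.0161,.092,180.5))
```

```text
tcp [ 0.6211 -0.0166  0.1901] rot [-1.8000e+02 -1.0000e-02 -1.7969e+02] w 0.0115 F [-0.9 -0.3 -1.9] t 39.4 j [ -5.  26.  74.  -0.  80. -95.]
[-0.0005  0.0005  0.0981 -0.0001 -0.0001 -0.0033]
```

apply_moves --steps "255 0 0 0.035 0 0 0;255 0 0 0.065 0 0 0;255 0 0 0.082 0 0 0;255 0 0 0.087 0 0 0;255 0 0 0.092 0 0 0;255 0 0 0.097 0 0 0;255 0 0 0.099 0 0 0;255 0 0 0.099 0 0 0"

```text
clock: 40.07
tcp_pos: [0.6217, -0.0162, 0.0915]
tool_rot: [-180.0, 0.0, -179.5]
wrist_force: [-1.0, -1.2, -2.4]
gripper_width: 0.0115
```

apply_moves --steps "255 0 0 0.003 0 0 0;255 0 0 0.007 0 0 0;255 0 0 0.011 0 0 0;255 0 0 0.015 0 0 0;255 0 0 0.018 0 0 0;255 0 0 0.018 0 0 0"

```text
clock: 40.57
tcp_pos: [0.6218, -0.0162, 0.0735]
tool_rot: [-180.0, 0.0, -179.5]
wrist_force: [-5.0, -1.8, 4.9]
gripper_width: 0.0118
```

apply_moves --steps "255 0 0 0.0015 0 0 0;255 0 0 0.0015 0 0 0;255 0 0 0.0015 0 0 0"

```text
clock: 40.82
tcp_pos: [0.6219, -0.0162, 0.0726]
tool_rot: [-180.0, 0.1, -179.5]
wrist_force: [-8.0, -2.0, 10.9]
gripper_width: 0.0116
```

apply_moves --steps "255 0.001 0 0 0 0 0;255 0.001 0 0 0 0 0;255 0.001 0 0 0 0 0"

```text
clock: 41.07
tcp_pos: [0.6216, -0.0162, 0.0726]
tool_rot: [-180.0, 0.2, -179.5]
wrist_force: [-1.3, -0.7, 7.6]
gripper_width: 0.0119
```

Side force gone, press about 15 mm. Turn.

apply_moves --steps "255 0 0 0 0 0 0.12;255 0 0 0 0 0 0.24;255 0 0 0 0 0 0.36;255 0 0 0 0 0 0.48;255 0 0 0 0 0 0.6;255 0 0 0 0 0 0.72;255 0 0 0 0 0 0.84"

```text
clock: 41.65
tcp_pos: [0.6218, -0.016, 0.0726]
tool_rot: [179.9, 0.1, 132.0]
wrist_force: [-0.0, -0.8, 7.8]
gripper_width: 0.0118
```

apply_moves --steps "255 0 0 0 0 0 0.12;255 0 0 0 0 0 0.24;255 0 0 0 0 0 0.36;255 0 0 0 0 0 0.48;255 0 0 0 0 0 0.6;255 0 0 0 0 0 0.7;255 0 0 0 0 0 0.76;255 0 0 0 0 0 0.76"

```text
clock: 42.32
tcp_pos: [0.6218, -0.0162, 0.0726]
tool_rot: [179.8, 0.0, 88.6]
wrist_force: [-0.4, -0.0, 7.3]
gripper_width: 0.0115
```

apply_moves --steps "255 0 0 -0.004 0 0 0;255 0 0 -0.008 0 0 0;255 0 0 -0.009 0 0 0;255 0 0 -0.009 0 0 0"

```text
clock: 42.65
tcp_pos: [0.6214, -0.0161, 0.081]
tool_rot: [179.9, 0.0, 88.8]
wrist_force: [2.0, 0.2, 2.6]
gripper_width: 0.0116
```

apply_moves --steps "160 0 0 0 0 0 0;130 0 0 0 0 0 0;130 0 0 0 0 0 0;130 0 0 0 0 0 0;100 0 0 -0.03 0 0 0;100 0 0 -0.07 0 0 0;100 0 0 -0.12 0 0 0;100 0 0 -0.12 0 0 0"

```text
clock: 43.32
tcp_pos: [0.6224, -0.0162, 0.2077]
tool_rot: [179.5, 0.0, 88.8]
wrist_force: [-0.4, -0.1, 0.7]
gripper_width: 0.0564
```

Run:
```python
from h import *
rel((.465,.3726,.2,81.5))
```

```text
tcp [ 0.6224 -0.0162  0.2077] rot [1.7949e+02 3.0000e-02 8.8830e+01] w 0.0564 F [-0.4 -0.1  0.7] t 43.32 j [-5. 25. 73.  0. 82. -4.]
[ 0.3855 -0.1654  0.006   0.009  -0.      0.128 ]
```

apply_moves --steps "90 0.3855 -0.1654 0 0 0 0.128;90 0.3855 -0.1654 0 0 0 0.128;90 0.3855 -0.1654 0 0 0 0.128;90 0.3855 -0.1654 0 0 0 0.128;90 0.3855 -0.1654 0 0 0 0.128;90 0.3855 -0.1654 0 0 0 0.128;90 0.3855 -0.1654 0 0 0 0.128;90 0.3855 -0.1654 0 0 0 0.128;90 0.3855 -0.1654 0 0 0 0.128;90 0.3855 -0.1654 0 0 0 0.128"

```text
clock: 44.15
tcp_pos: [0.4633, 0.3712, 0.2004]
tool_rot: [180.0, -0.0, 81.5]
wrist_force: [1.0, -0.4, 0.5]
gripper_width: 0.0609
```

Run:
```python
from cart import *
rel((.465,.3726,.2,81.5),(.465,.3726,.104,81.5))
a=viewer.get_image('top')[130:280,270:480,::-1].copy();b=viewer.get_image('side')[220:370,330:430,::-1].copy()
cv2.imwrite('pics/v.png',np.hstack([cv2.resize(a,None,fx=2.6,fy=2.6,interpolation=cv2.INTER_CUBIC),cv2.resize(b,None,fx=2.6,fy=2.6,interpolation=cv2.INTER_CUBIC)[:390]]))
m,s=viewer.camera_model('top'),viewer.camera_model('side')
S=dict(red=(.63,.184),green=(.6247,.0826),yellow=(.6216,-.0161),blue=(.618,-.116));full=viewer.get_image('top')[:,:,::-1].copy()
for k in S:
    a=[q for q in mark_of('cartridge_%s_mid'%k,'top') if abs(atz(m,q['uv'],.086)[0]-S[k][0])<.03];b=[q for q in mark_of('cartridge_%s_mid'%k,'side') if abs(atz(s,q['uv'],.086)[0]-S[k][0])<.03]
    if a and b: print(k,'tri',tri([ray(m,a[0]['uv']),ray(s,b[0]['uv'])]).round(4),atz(m,a[0]['uv'],.086).round(4))
    c=np.array(S[k])-[.0037,.0015]
    for z in(.1,): 
        cc,rad,h,o=ringfit(m,full,c,k,z=z,half=.04);print(k,'drum',cc+[.0037,.0015],rad)
```

```text
tcp [0.4633 0.3712 0.2004] rot [180.   -0.   81.5] w 0.0609 F [ 1.  -0.4  0.5] t 44.15 j [35. 22. 78. -0. 80. 44.]
[ 0.0017  0.0015  0.0004  0.     -0.     -0.0001]
[ 0.0017  0.0015  0.0964  0.     -0.     -0.0001]
red tri [0.6265 0.1855 0.0909] [0.622  0.1859 0.086 ]
red drum [0.62279703 0.1833285 ] 0.03872594079694145
green tri [0.6228 0.0758 0.0772] [0.6165 0.0768 0.086 ]
green drum [0.61730786 0.08508907] 0.03754452458069027
yellow tri [ 0.6194 -0.0241  0.094 ] [ 0.6187 -0.0251  0.086 ]
yellow drum [ 0.61538686 -0.01208246] 0.037849248164729676
blue tri [ 0.6195 -0.1178  0.0806] [ 0.6172 -0.1165  0.086 ]
blue drum [ 0.61241845 -0.11107114] 0.035812493487692915
```

View pics/v.png

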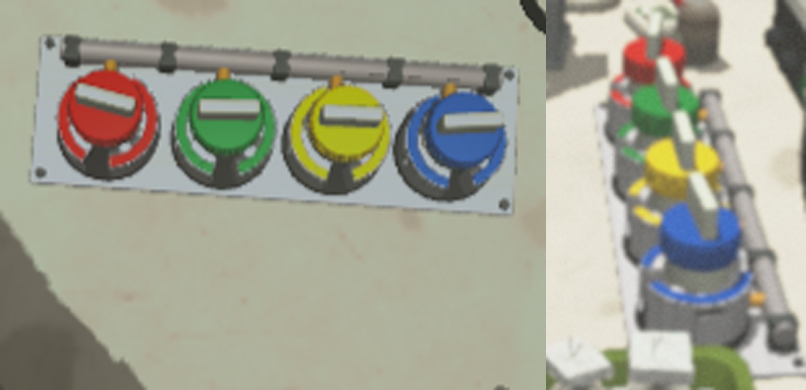

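apply_moves --steps "90 0.001 0.001 0.04 0 0 0;90 0.001 0.001 0.08 0 0 0;90 0.001 0.001 0.096 0 0 0;90 0.001 0.001 0.096 0 0 0;255 0.001 0.001 0.096 0 0 0;255 0.001 0.001 0.096 0 0 0;255 0.001 0.001 0.096 0 0 0;255 0.001 0.001 0.096 0 0 0;255 0.001 0.001 0.096 0 0 0;255 0.001 0.001 0.096 0 0 0" --force 15

```text
clock: 45.53
tcp_pos: [0.4657, 0.3705, 0.1054]
tool_rot: [180.0, -0.0, 81.5]
wrist_force: [-3.2, -1.6, 6.3]
gripper_width: 0.0296
```

Run:
```python
from h import *
rel((.506,.3657,.1105,81.5),(.5160,.4288,.1113,81.5),(.556,.4222,.1046,81.5))
```

```text
tcp [0.4657 0.3705 0.1054] rot [ 1.7996e+02 -5.0000e-02  8.1500e+01] w 0.0296 F [-3.2 -1.6  6.3] t 45.53 j [35. 27. 84.  0. 69. 43.]
[ 0.0012  0.0405 -0.005   0.0006 -0.0008  0.0001]
[ 0.0651  0.0411 -0.0058  0.0006 -0.0008  0.0001]
[ 0.0645  0.0816  0.0009  0.0006 -0.0008  0.0001]
```

apply_moves --steps "255 0 0.010 -0.002 0 0 0;255 0.0005 0.020 -0.004 0 0 0;255 0.001 0.030 -0.005 0 0 0;255 0.001 0.0405 -0.005 0 0 0;255 0.001 0.0405 -0.005 0 0 0;255 0.001 0.0405 -0.005 0 0 0"

```text
clock: 46.03
tcp_pos: [0.5072, 0.3651, 0.1108]
tool_rot: [179.9, -0.1, 81.5]
wrist_force: [1.3, -2.7, 8.7]
gripper_width: 0.0253
```

apply_moves --steps "255 0.010 0 -0.001 0 0 0;255 0.021 0 -0.002 0 0 0;255 0.032 0 -0.002 0 0 0;255 0.043 0 -0.001 0 0 0;255 0.053 0 -0.0005 0 0 0;255 0.064 0 0 0 0 0;255 0.064 0 0 0 0 0;255 0.064 0 0 0 0 0"

```text
clock: 46.7
tcp_pos: [0.5147, 0.4183, 0.1096]
tool_rot: [-179.7, 1.2, 81.3]
wrist_force: [-23.7, -72.9, 27.3]
gripper_width: 0.0004
```

Run:
```python
from h import *
rel((.5160,.4288,.1113,81.5),(.5565,.4222,.1046,81.5))
```

```text
tcp [0.5147 0.4183 0.1096] rot [-179.71    1.22   81.29] w 0.0004 F [-23.7 -72.9  27.3] t 46.7 j [36. 36. 70. -1. 75. 45.]
[ 0.0105 -0.0003 -0.0019 -0.0051  0.0212 -0.0038]
[ 0.0103  0.0408  0.0046 -0.0051  0.0212 -0.0038]
```

apply_moves --steps "255 -0.025 0 0 0 0 0;255 -0.035 0 0 0 0 0;255 -0.035 0 0 0 0 0"

```text
clock: 46.95
tcp_pos: [0.5104, 0.3923, 0.11]
tool_rot: [180.0, -0.0, 81.4]
wrist_force: [1.3, 0.3, -0.0]
gripper_width: 0.0007
```

Run:
```python
from h import *
save('wrist','w8.png');w=viewer.camera_model('wrist')
for r in mark_of('knob','wrist'): print(r['uv'],r['p'],atz(w,r['uv'],.147))
rel()
a=cv2.imread('pics/w8.png')[120:420,160:460];b=viewer.get_image('side')[130:270,270:400,::-1]
for r in mark_of('knob','side'): print(r['uv'],r['p'],atz(viewer.camera_model('side'),r['uv'],.147))
cv2.imwrite('pics/w8c.png',np.hstack([cv2.resize(a,(450,450)),cv2.resize(b,(350,450))]))
```

```text
[312.2, 213.4] 0.86 [0.51849761 0.43988163 0.147     ]
tcp [0.5104 0.3943 0.1099] rot [ 1.7997e+02 -4.0000e-02  8.1480e+01] w 0.0002 F [ 0.2  0.1 -0.9] t 47.05 j [34. 33. 75.  0. 72. 43.]
[317.4, 187.7] 0.4 [0.51175498 0.44440738 0.147     ]
```

View pics/w8c.png

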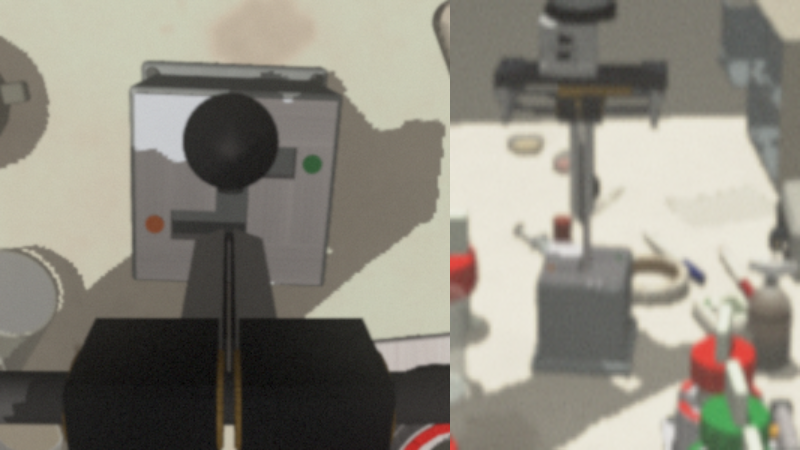

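apply_moves --steps "90 0 0 -0.035 0 0 0;90 0 0 -0.065 0 0 0;90 0 0 -0.065 0 0 0;90 0 0 -0.065 0 0 0;90 0 0 -0.065 0 0 0;90 0 0 -0.065 0 0 0;90 0 0 -0.065 0 0 0;90 0 0 -0.065 0 0 0;90 0 0 -0.065 0 0 0"

```text
clock: 47.9
tcp_pos: [0.51, 0.3939, 0.1739]
tool_rot: [-180.0, 0.0, 81.5]
wrist_force: [-0.6, -1.2, 0.0]
gripper_width: 0.0573
```

Run:
```python
from h import *
w=viewer.camera_model('wrist');viewer.get_image('wrist')
for r in mark_of('knob','wrist'): print(r['uv'],r['p'],atz(w,r['uv'],.149))
rel((.5165,.4335,.175,81.5),(.5165,.4335,.108,81.5))
```

```text
tcp [0.51   0.3939 0.1742] rot [-1.7998e+02  2.0000e-02  8.1500e+01] w 0.0606 F [-0.  -0.2  0.8] t 48.0 j [34. 30. 71. -0. 80. 43.]
[ 0.0401  0.0005 -0.0008 -0.0003  0.0003 -0.    ]
[ 0.0401  0.0005  0.0662 -0.0003  0.0003 -0.    ]
```

apply_moves --steps "90 0.02 0.0005 0 0 0 0;90 0.041 0.0005 0 0 0 0;90 0.041 0.0005 0.03 0 0 0;90 0.041 0.0005 0.066 0 0 0;90 0.041 0.0005 0.066 0 0 0;255 0.041 0.0005 0.066 0 0 0;255 0.041 0.0005 0.066 0 0 0;255 0.041 0.0005 0.066 0 0 0;255 0.041 0.0005 0.066 0 0 0;255 0.041 0.0005 0.066 0 0 0" --force 20

```text
clock: 48.83
tcp_pos: [0.5172, 0.4347, 0.11]
tool_rot: [179.9, -0.1, 81.5]
wrist_force: [0.5, 0.6, 4.7]
gripper_width: 0.0312
```

apply_moves --steps "255 0 0 0 0 0 0;255 0 0 0 0 0 0;255 0 0 0 0 0 0;255 0 0 0 0 0 0"

```text
clock: 49.17
tcp_pos: [0.5172, 0.4349, 0.11]
tool_rot: [179.9, -0.1, 81.5]
wrist_force: [-0.1, 0.6, 6.9]
gripper_width: 0.0311
```

apply_moves --steps "255 -0.002 0 0 0 0 0;255 -0.003 0.010 0.001 0 0 0;255 -0.004 0.020 0.002 0 0 0;255 -0.004 0.030 0.004 0 0 0;255 -0.004 0.040 0.006 0 0 0;255 -0.004 0.041 0.006 0 0 0;255 -0.004 0.041 0.006 0 0 0"

```text
clock: 49.75
tcp_pos: [0.5578, 0.4239, 0.1022]
tool_rot: [179.9, -0.0, 81.4]
wrist_force: [4.9, 0.1, 1.5]
gripper_width: 0.0309
```

Knob is at the green end position (start grip was 0.5566, 0.4225). Release and clear.

apply_moves --steps "80 0 0 0 0 0 0;80 0 0 0 0 0 0;80 0 0 0 0 0 0;80 0 0 0 0 0 0;80 0 0 0 0 0 0;80 0 0 -0.03 0 0 0;80 0 0 -0.06 0 0 0;80 0 0 -0.09 0 0 0;80 -0.08 -0.03 -0.12 0 0 0;80 -0.15 -0.06 -0.12 0 0 0"

```text
clock: 50.58
tcp_pos: [0.5168, 0.3551, 0.2135]
tool_rot: [179.8, -0.1, 81.6]
wrist_force: [0.6, -0.8, -0.1]
gripper_width: 0.064
```

apply_moves --steps "80 -0.02 -0.1 -0.04 0 0 0;80 -0.02 -0.12 -0.04 0 0 0;80 -0.02 -0.14 -0.04 0 0 0;80 -0.02 -0.16 -0.04 0 0 0;80 -0.02 -0.16 -0.04 0 0 0;80 -0.02 -0.16 -0.04 0 0 0;80 -0.02 -0.16 -0.04 0 0 0"

```text
clock: 51.17
tcp_pos: [0.3555, 0.3585, 0.2519]
tool_rot: [180.0, -0.0, 81.5]
wrist_force: [-0.0, 0.9, 0.2]
gripper_width: 0.0646
```

Run:
```python
from h import *
t=viewer.get_image('top')[:,:,::-1];s=viewer.get_image('side')[:,:,::-1]
m,sm=viewer.camera_model('top'),viewer.camera_model('side')
a=[q['uv'] for q in mark_of('knob','top')];b=[q['uv'] for q in mark_of('knob','side')]
print(a,b)
if a: print(atz(m,a[0],.1437)+[.0037,.0015,0])
if b: print(atz(sm,b[0],.1437))
rel()
f=lambda i,w,h:cv2.resize(i,(w,h),interpolation=cv2.INTER_CUBIC)
cv2.imwrite('pics/end.png',np.hstack([f(t[130:330,150:480],495,300),f(s[150:370,220:440],300,300)]))
```

```text
[[191.5, 196.7]] [[333.1, 192.7]]
[0.55916291 0.42827843 0.1437    ]
[0.5554372  0.40684849 0.1437    ]
tcp [0.356  0.3582 0.2511] rot [-1.7996e+02  5.0000e-02  8.1440e+01] w 0.0645 F [0.5 1.3 0.1] t 51.37 j [41.  9. 88. -0. 83. 50.]
```

View pics/end.png

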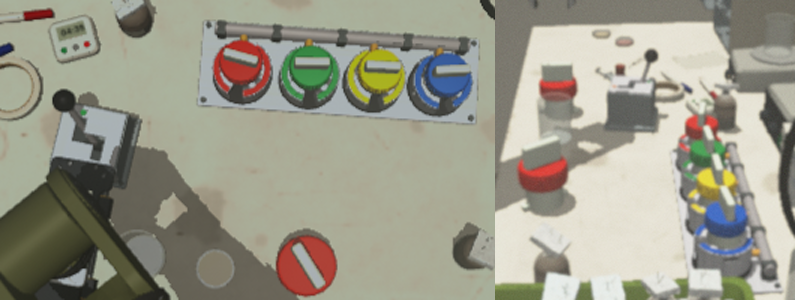

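```bash
python3 -c "
from h import *
print(bot.sign_off())"
```

```text
the job is handed in; nothing more can be done
None
```

I moved the lever to the orange-dot end and locked all four cartridges (red, green, blue, yellow) into their own sockets. I then moved the lever back to the green-dot end and handed the job in at about 51 s. No verdict came back.

**Last checks:**
- **Lever:** the final pictures show the knob back at the green-dot end, within about 5 mm of where it started in the top view. The network's side-camera reading of the knob was about 15 mm off in y; I trusted the picture over it.
- **Cartridges:** all four wings lie along their dashes. When I eased each one up to home height, the upward force was about 2.5–3.3 N, consistent with it being held about 6 mm down on the spring.
- **Home height not confirmed by image:** rough two-camera heights gave a middle of 77–94 mm against an expected 86 mm. That is too coarse to confirm home height, so this rests on the forces and on each cartridge having turned about 92° while pressed.
- **Other things on the bench:** I never went down near the beaker, bottle or petri dish. The gripper was clear of everything at the end.

**What went wrong on the way:**
- **Fingertip position:** the tips stand about 24 mm behind the stated TCP, not 8 mm ahead. My first try at the knob closed on top of it, so I worked with the measured offset afterwards.
- **Lever return:** the knob slipped out of the grip, and the closed fingers pushed it across the cross slot with about 75 N sideways. That is under the 120 N wrist limit, but over 40 N if finger contact counts as the gripper's body. I backed off, gripped it again and finished the move.
- **Picture budget:** I viewed 16 pictures, two over the 14, to check the lever and the final state.

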